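Dock a carriage of rinsed jars at the drying station

TASK

Pull the peg carriage of the drying station fully out by its handle, then put every square amber jar lying on the bench upside down over a drying peg of its own, rim resting on the deck (any peg will do). When all the jars are on, push the carriage all the way home until its spring catch clicks in and holds it; leave the capped bottle and the blue bin alone.

Things in the scene. Friction and masses are not known exactly. Their poses are not given: they have to be found in the camera images.
- station: fixed drying station: base plate 360 x 450 x 12 mm with a sliding carriage and a white air manifold (60 x 380 x 112 mm high, front face at x = 175 mm) at its back. Origin on the table under the middle of the peg row when the carriage is fully out; x along the slide to the manifold, away from the robot; y along the peg row. A steel spring-ball block, 38 mm high, stands at x = 99, y = 213 mm.
- carriage (a joint): carriage position along the station's x (m): 0 = fully out at the front stop (towards the robot), 0.110 = fully home. A spring ball resists from 0.085 to its crest at 0.099 (about 7 N), then snaps the carriage on to 0.110 and holds it; pulling out of it takes about 7 N too, elsewhere 2 N moves it. The deck is 90 (x) x 350 (y) x 10 mm, its top 34 mm above the table.
- handle (a point): centre of the carriage's handle: a black level bar 12 mm thick (x) by 14 mm high by 142 mm long (y), 86 mm above the table, on two 12 mm wide posts at 65 mm either side; 117 mm in front of the peg row. Axes as the station's; it moves with the carriage. Free above; pinch the bar from above, fingers closing along x.
- peg1 (a point): foot of white drying peg 1 of 4 on the carriage: centre of the peg at the deck's top, 34 mm above the table. Peg round, 30 mm thick, 80 mm high, rounded tip; pegs stand 85 mm apart in a row along the station's y (peg 1 at the -y end). Axes as the station's; moves with the carriage.
- peg2 (a point): foot of white drying peg 2 of 4 on the carriage: centre of the peg at the deck's top, 34 mm above the table. Peg round, 30 mm thick, 80 mm high, rounded tip; pegs stand 85 mm apart in a row along the station's y (peg 1 at the -y end). Axes as the station's; moves with the carriage.
- peg3 (a point): foot of white drying peg 3 of 4 on the carriage: centre of the peg at the deck's top, 34 mm above the table. Peg round, 30 mm thick, 80 mm high, rounded tip; pegs stand 85 mm apart in a row along the station's y (peg 1 at the -y end). Axes as the station's; moves with the carriage.
- peg4 (a point): foot of white drying peg 4 of 4 on the carriage: centre of the peg at the deck's top, 34 mm above the table. Peg round, 30 mm thick, 80 mm high, rounded tip; pegs stand 85 mm apart in a row along the station's y (peg 1 at the -y end). Axes as the station's; moves with the carriage.
- jar1: empty square wide-mouth jar of dark amber glass, 50 x 50 x 100 mm long, 4 mm walls (opening 42 x 42 mm, 96 mm deep), about 170 g, plain paper label, lying on its side, mouth roughly towards the robot. Origin at its centre; its x axis runs from the open ribbed mouth (x = -50 mm) to the closed base (x = +50 mm), so upside down means x up. May be absent (None).
- jar1_mouth (a point): centre of jar1's open mouth, in the plane of the rim; axes as the jar's.
- jar2: empty square wide-mouth jar of dark amber glass, 50 x 50 x 100 mm long, 4 mm walls (opening 42 x 42 mm, 96 mm deep), about 170 g, plain paper label, lying on its side, mouth roughly towards the robot. Origin at its centre; its x axis runs from the open ribbed mouth (x = -50 mm) to the closed base (x = +50 mm), so upside down means x up. May be absent (None).
- jar2_mouth (a point): centre of jar2's open mouth, in the plane of the rim; axes as the jar's.
- jar3: empty square wide-mouth jar of dark amber glass, 50 x 50 x 100 mm long, 4 mm walls (opening 42 x 42 mm, 96 mm deep), about 170 g, plain paper label, lying on its side, mouth roughly towards the robot. Origin at its centre; its x axis runs from the open ribbed mouth (x = -50 mm) to the closed base (x = +50 mm), so upside down means x up. May be absent (None).
- jar3_mouth (a point): centre of jar3's open mouth, in the plane of the rim; axes as the jar's.
- jar4: empty square wide-mouth jar of dark amber glass, 50 x 50 x 100 mm long, 4 mm walls (opening 42 x 42 mm, 96 mm deep), about 170 g, plain paper label, lying on its side, mouth roughly towards the robot. Origin at its centre; its x axis runs from the open ribbed mouth (x = -50 mm) to the closed base (x = +50 mm), so upside down means x up. May be absent (None).
- jar4_mouth (a point): centre of jar4's open mouth, in the plane of the rim; axes as the jar's.
- bottle_a: capped amber bottle standing upright, 54 mm across, 110 mm high; not part of the job, leave it alone. Origin at its underside.
- stock_bin: blue open bin of caps, 130 x 170 x 75 mm; not part of the job, leave it alone. Origin at its underside.
There are look-alikes about, which are no part of the job. Leave any green or red look-alike of the jar2 alone. Leave any red look-alike of the jar1 alone.

How it is judged:
On the way, in this order (a step that is already met when the one before it is completed fails the run):
1. the carriage is fully out (within 15 mm of its front stop) (value of joint carriage below 0.015 m), for 0.2 s.
2. with the carriage still out of its catch, every jar is upside down on a peg and let go (value of joint carriage below 0.08 m and (distance between jar1_mouth and peg1 below 0.015 m or distance between jar1_mouth and peg2 below 0.015 m or distance between jar1_mouth and peg3 below 0.015 m or distance between jar1_mouth and peg4 below 0.015 m) and angle between each of jar1, jar2, jar3, jar4's own x axis and vertical below 0.12 rad and contact force between each of jar1, jar2, jar3, jar4 and the fingers below 0.2 N and (distance between jar2_mouth and peg1 below 0.015 m or distance between jar2_mouth and peg2 below 0.015 m or distance between jar2_mouth and peg3 below 0.015 m or distance between jar2_mouth and peg4 below 0.015 m) and (distance between jar3_mouth and peg1 below 0.015 m or distance between jar3_mouth and peg2 below 0.015 m or distance between jar3_mouth and peg3 below 0.015 m or distance between jar3_mouth and peg4 below 0.015 m) and (distance between jar4_mouth and peg1 below 0.015 m or distance between jar4_mouth and peg2 below 0.015 m or distance between jar4_mouth and peg3 below 0.015 m or distance between jar4_mouth and peg4 below 0.015 m)), for 0.2 s.
3. the carriage is home in its spring catch (value of joint carriage above 0.1075 m), for 0.2 s.
At the end, for the whole second after the job is handed in: every jar present stands upside down over a peg with its rim on the deck (mouth centre within 15 mm of the peg's foot, within 0.12 rad of upright) and at rest, and the carriage is home in its catch (past 0.1075 m of 0.110 m) and still (value of joint carriage above 0.1075 m and velocity of joint carriage below 0.01 m/s and (distance between jar1_mouth and peg1 below 0.015 m or distance between jar1_mouth and peg2 below 0.015 m or distance between jar1_mouth and peg3 below 0.015 m or distance between jar1_mouth and peg4 below 0.015 m) and angle between each of jar1, jar2, jar3, jar4's own x axis and vertical below 0.12 rad and linear speed of each of jar1, jar2, jar3, jar4 below 0.03 m/s and (distance between jar2_mouth and peg1 below 0.015 m or distance between jar2_mouth and peg2 below 0.015 m or distance between jar2_mouth and peg3 below 0.015 m or distance between jar2_mouth and peg4 below 0.015 m) and (distance between jar3_mouth and peg1 below 0.015 m or distance between jar3_mouth and peg2 below 0.015 m or distance between jar3_mouth and peg3 below 0.015 m or distance between jar3_mouth and peg4 below 0.015 m) and (distance between jar4_mouth and peg1 below 0.015 m or distance between jar4_mouth and peg2 below 0.015 m or distance between jar4_mouth and peg3 below 0.015 m or distance between jar4_mouth and peg4 below 0.015 m)); the robot touches nothing.
It fails at once if bottle_a is knocked or moved more than 30 mm (distance of bottle_a from where it was at the start of the episode above 0.03 m).
It fails at once if stock_bin is knocked or moved more than 30 mm (distance of stock_bin from where it was at the start of the episode above 0.03 m).
Of jar1, jar2, jar3, jar4 only 3 to 4 are there at a start; the rules pass over those that are not, and their reading is None.
At some moment in a run one of jar1, jar2, jar3, jar4 may be knocked a few centimetres aside while the robot is not near it.
It also fails if it takes over 210 s, if anything falls off the work surface, if the arm or the gripper's body presses on something with over 40 N, if the wrist force passes 120 N, or if a joint passes its speed limit or range.

ROBOT

A 6-joint arm with a two-finger parallel gripper is mounted at the origin on the work surface. World frame = base frame: x ahead of the robot, y to its left, z up, the work surface at z = 0. Lengths are in m, angles in rad, forces in N, time in s.
With the tool pointing down it reaches from about 0.225 to 0.725 m from the base axis. Payload 3.1 kg.
Tool frame: the origin (TCP) lies at the very end of the fingers, on their centre line; the grasp point (between the pads) lies env.pinch_z behind it (env.pinch_z is the distance from the TCP to the grasp point, in m); z points along the fingers, y is the line along which they close (so a half turn about z gives the same grasp; the last joint's range is limited). The gripper opens to 85 mm and grips with 20 to 120 N. Pads are 22 mm wide; open, the fingers measure 114 mm over their backs; the gripper's body (76 mm by 85 mm) begins 54 mm behind the grasp point. The pads swing forward as they close: fully open they stand 13 mm farther back than shut.
Start: joints at [1.185, 0.048, 0.099, 1.622, 0, 1.443], TCP at [0.134, 0.508, 0.231] pointing down, gripper open.
Joint ranges: [-2.91, 2.91], [-0.99, 1.94], [-1.21, 1.42], [-2.12, 2.29], [-1.49, 1.47], [-3.14, 3.14]. Speed limits (rad/s): [2.79, 2.79, 3.14, 3.14, 3.14, 3.14].

INTERFACE

Orientations are given as a unit quaternion [w, x, y, z].
In Python, from bench import env gives the robot as it stands. The module is installed in compiled form; this text tells all that it offers.
- The arm moves only by the tool jog_arm, never from a script. Its argument "plan" is a list that holds one entry, the list of rows, each a list of 5 numbers: the finger opening in m, from 0 to 0.0854, then the shift along the tool's x, y, z in m, then the turn about the tool's z in degrees. A call has 1 to 10 rows; each row is the pose to reach, as a shift and turn from the pose commanded when the call began, along the tool's axes at that moment; what a row does not reach only later rows make up. A row lasts 1/12 s, in which the tool goes at most 41.7 mm and 7.16 degrees, less where a joint would pass 70% of its speed; a pose out of reach is approached as far as the arm can. A call with a gripper value outside its range is refused whole. The fingers move at their own pace and stop on an object; "newtons" is the grip in N (left out, the last holds). Time passes only in rows, so rows that repeat a pose let the fingers close. It gives the time, the measured TCP pose, the force, the opening and the grip force at its end, in the units of the state.
- env.get_state(): the state, without advancing time (a new reading comes with each control period).
- env.camera(name): name is "scene" or "top" or "wrist"; returns a dict with "img" (420x560x3 uint8, blue, green, red), "z_map" (420x560 float32, m along the optical axis (not along the pixel's ray), 0 where there is no reading), "fx", "fy", "cx", "cy" (pixels), "R" (3x3) and "t" (3): a world point X has camera coordinates R X + t. Camera axes: x right, y down, z forward; pixel columns grow to the right and rows downward; lengths in m; the calibration is good to about 2 mm. A picture is of the moment at which its call begins.
- env.finish_job(): hands the job in; it is judged then, once.
Trained networks look in the newest picture that a camera, given by its name, has taken for a name from the list of things; names that differ only in an ending like _2 or _b are one class to them, and where a whole thing is asked for, a point or a joint stands for the part that bears it (a point fixed in the world has none). Each returns a list of dicts, best first, with "score" (0 to 1); they miss things now and then, are a little off and sometimes report something else, mostly with a low value. They report only what shows in the picture. A call takes as long as a camera call. They do not tell look-alikes from the thing itself.
- env.masks_of(query, camera): "mask" (420x560 bool, what is visible of it) and "xy" ([column, row] in pixels, amid what is visible of it).
The state is a dict: "clock": time; "joint_positions": joint angles; "qvel": joint speeds; "effort": joint torques, N m; "tcp_pos": TCP position; "ee_rot": TCP orientation; "wrist_force": force on the tool from outside, world axes, zero at the start; "wrist_torque": the same for the moment, N m; "finger_gap": opening from 0.0 (shut) to 1.0 (fully open); "gripper_force": force on a finger pad.
Only numpy, scipy, OpenCV 4.12 (cv2) and the standard library are available. Lean on these libraries where they do the work, as an engineer would, in place of code of your own. Each camera call takes 0.05 s, during which the arm holds its last target. There are 200 camera calls.

## Working session

There is one attempt and no reset: what is moved stays moved. The work goes in short steps, Python scripts to look and compute and a tool call to move; the robot and the scene stay as the last step left them, time stands still between calls to the robot, and variables do not carry over. Pictures are saved under pics/ and viewed, at most 14 in all, crops included, and the job is handed in when it is done.

Besides the shell and the picture viewer there is one more tool, called as a command line: name --argument value ..., lists and objects as JSON in quotes. jog_arm: Moves the arm, as the interface text tells. Its arguments: {"type":"object","properties":{"plan":{"type":"array"},"newtons":{"type":"number"}},"required":["plan"]}

```bash
mkdir -p pics; cat > h.py <<'E'
import numpy as np, cv2
from bench import env
def shot(cam,name=None):
    c=env.camera(cam)
    if name: cv2.imwrite(f'pics/{name}.png',c['img'])
    return c
def pts(c,m):
    v,u=np.nonzero(m&(c['z_map']>0)); z=c['z_map'][v,u]
    P=np.c_[(u-c['cx'])*z/c['fx'],(v-c['cy'])*z/c['fy'],z]
    return (P-c['t'])@c['R'], c['img'][v,u]
def proj(c,X):
    p=np.atleast_2d(X)@c['R'].T+c['t']; return p[:,:2]/p[:,2:]*[c['fx'],c['fy']]+[c['cx'],c['cy']]
E
python3 - <<'E'
from h import *
s=env.get_state(); print({k:np.round(v,3) for k,v in s.items()},env.pinch_z)
for cam in ['top','scene']:
    c=shot(cam,cam+'0'); print(cam,np.round(-c['R'].T@c['t'],3))
    for q in ['jar1','bottle_a','stock_bin','handle','peg1','station']:
        for d in env.masks_of(q,cam):
            P,col=pts(c,d['mask'])
            if len(P): print(q,round(d['score'],2),np.round(d['xy']),len(P),np.round(np.median(P,0),3),np.round(np.percentile(P,[3,97],0),3).tolist(),np.median(col,0))
E
```

```text
{'clock': np.float64(0.0), 'joint_positions': array([1.185, 0.049, 0.098, 1.622, 0.   , 1.443]), 'qvel': array([ 0.001,  0.   , -0.   , -0.001, -0.001,  0.002]), 'effort': array([-0.0000e+00, -3.3878e+01,  3.2002e+01,  2.0000e-02,  0.0000e+00,
        0.0000e+00]), 'tcp_pos': array([0.134, 0.507, 0.23 ]), 'ee_rot': array([-0.   ,  0.129,  0.992, -0.001]), 'wrist_force': array([ 0.216,  1.382, -0.009]), 'wrist_torque': array([ 0.084, -0.011, -0.024]), 'gripper_force': np.float64(0.0), 'finger_gap': np.float64(0.997)} 0.0187
top [ 0.42  -0.042  1.084]
jar1 0.98 [353. 234.] 979 [ 0.497 -0.201  0.051] [[0.45, -0.228, 0.004], [0.546, -0.179, 0.055]] [72. 84. 95.]
jar1 0.79 [314. 296.] 949 [ 0.349 -0.106  0.051] [[0.315, -0.153, 0.003], [0.382, -0.06, 0.055]] [ 67.  73. 221.]
jar1 0.77 [315. 228.] 880 [ 0.513 -0.103  0.051] [[0.469, -0.132, 0.003], [0.562, -0.074, 0.055]] [ 83.   93.  109.5]
jar1 0.77 [404. 206.] 1064 [ 0.572 -0.325  0.05 ] [[0.526, -0.363, 0.004], [0.621, -0.291, 0.054]] [ 70. 141.  59.]
jar1 0.72 [450. 252.] 1145 [ 0.459 -0.428  0.05 ] [[0.413, -0.46, 0.008], [0.507, -0.
[... 1288 characters left out ...]
0.056]] [48. 57. 69.]
jar1 0.61 [274. 136.] 503 [ 0.375 -0.262  0.05 ] [[0.341, -0.32, 0.003], [0.41, -0.222, 0.056]] [  0.   4. 142.]
bottle_a 0.82 [228. 250.] 449 [ 0.782 -0.019  0.071] [[0.749, -0.042, 0.003], [0.802, -0.005, 0.112]] [26. 28. 38.]
stock_bin 0.97 [190. 213.] 2817 [ 0.771 -0.223  0.023] [[0.711, -0.295, 0.002], [0.842, -0.123, 0.078]] [83. 47. 13.]
handle 0.78 [337. 274.] 4441 [0.609 0.245 0.036] [[0.488, 0.069, 0.03], [0.647, 0.393, 0.115]] [145. 163. 170.]
peg1 0.61 [338. 274.] 4426 [0.609 0.244 0.036] [[0.488, 0.071, 0.03], [0.647, 0.393, 0.115]] [145. 163. 170.]
station 0.6 [326. 289.] 19513 [0.639 0.263 0.024] [[0.449, 0.022, 0.01], [0.793, 0.438, 0.115]] [68. 73. 74.]
```

```bash
python3 - <<'E'
import cv2
a=cv2.imread('pics/top0.png');cv2.imwrite('pics/top0b.png',cv2.resize(a[60:360,60:520],(800,522),interpolation=3))
E
```

```text
(no output)
```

View pics/top0b.png

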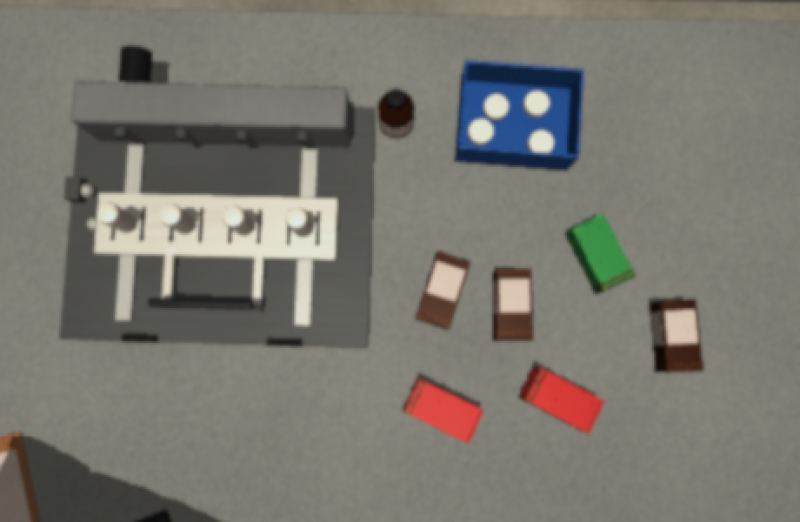

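View pics/scene0.png

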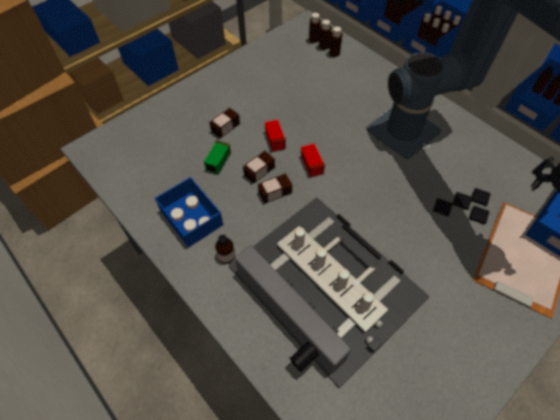

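```bash
cat >> h.py <<'E'
def rect(P):
    (x,y),(w,h),a=cv2.minAreaRect(np.ascontiguousarray(P[:,:2]*1000,dtype=np.float32)); 
    if w<h: w,h,a=h,w,a+90
    return np.round([x,y,w,h,(a+90)%180-90],1)
E
python3 - <<'E'
from h import *
for cam in ['top','scene']:
    c=shot(cam)
    for d in env.masks_of('jar1',cam):
        P,col=pts(c,d['mask']); k=(P[:,2]>.046)&(P[:,2]<.056)
        m=np.median(col,0); 
        print(cam,'jar',d['score'].__round__(2),rect(P[k]),m, np.round(np.median(P[k,2]),4))
    P,col=pts(c,np.ones(c['z_map'].shape,bool)); col=col.astype(int)
    t=(P[:,2]<.01)&(P[:,0]>.2)&(P[:,0]<.4)&(abs(P[:,1])<.2);print('table',np.median(P[t,2]))
    st=(P[:,1]>.05)&(P[:,1]<.42)&(P[:,0]>.4)
    k=st&(P[:,2]>.1)&(P[:,2]<.122)&(P[:,0]<.66);print('pegtips',k.sum(),np.median(P[k],0))
    for lo in sorted(P[k,1]): pass
    from scipy.cluster.hierarchy import fclusterdata
    L=fclusterdata(P[k][:,:2],.03,'distance')
    for i in set(L): print(i,(L==i).sum(),np.round(P[k][L==i].mean(0),4),P[k][L==i][:,2].max())
    k=st&(P[:,2]>.075)&(P[:,2]<.1)&(P[:,0]<.56)&(col.max(1)<90);print('handle',k.sum(),rect(P[k]),np.median(P[k],0))
    k=st&(P[:,2]>.028)&(P[:,2]<.04)&(col.min(1)>110)&(P[:,0]>.53)&(P[:,0]<.66);print('deck',rect(P[k]),np.median(P[k],0))
    k=(P[:,2]>.1)&(P[:,2]<.122)&(P[:,0]>.68)&(P[:,1]>.03)&(P[:,1]<.47)&(col.max(1)<180);print('manif',rect(P[k]))
E
```

```text
top jar 0.97 [ 498.9 -204.1   98.1   51.1    2. ] [67. 77. 93.] 0.0513
top jar 0.96 [ 348.  -107.1   99.8   51.    65.2] [ 67.  73. 221.] 0.0514
top jar 0.86 [ 460.7 -435.7   98.9   52.8    3.9] [59. 67. 76.] 0.051
top jar 0.76 [ 516.6 -104.5  100.4   50.1  -16.3] [ 84.  94. 110.] 0.0513
top jar 0.7 [ 367.5 -273.   100.3   51.2   63.7] [ 54.  59. 211.] 0.0513
top jar 0.58 [758.  -32.7  53.1  23.2 -84.9] [31. 32. 38.] 0.0526
top jar 0.57 [ 574.5 -328.5   99.2   50.8   27.6] [ 70. 142.  59.] 0.0511
top jar 0.31 [546.3 220.6 271.9 133.2  89. ] [189. 208. 214.] 0.0517
table 0.0013585678200147945
pegtips 547 [0.6005059  0.25403446 0.11370959]
1 141 [0.6009 0.3503 0.1128] 0.11788576355345944
2 138 [0.6007 0.2658 0.113 ] 0.1197544805804821
3 134 [0.6004 0.1812 0.113 ] 0.1195122760741311
4 134 [0.6004 0.0972 0.1132] 0.11975718390538527
handle 325 [485.1 226.2 143.7  12.3  89.9] [0.48474055 0.22293174 0.09353557]
deck [590.3 235.8 370.5 120.7  88.5] [0.59108983 0.22034439 0.03503894]
manif [756.8 225.  379.1  61.7  90. ]
scene jar 0.94 [ 351.1 -108.7  100.2   50.6   65.9] [  0.   4. 144.] 0.0
[... 295 characters left out ...]
[48.  55.5 69.5] 0.0516
scene jar 0.66 [786.  -16.   49.2  16.8 -32.5] [24. 26. 34.] 0.0503
scene jar 0.64 [ 369.6 -275.9  104.2   51.3   63. ] [  0.   4. 140.] 0.0519
table 0.0015709224788995322
pegtips 431 [0.60673235 0.25725705 0.11357137]
1 2 [0.4877 0.2361 0.1006] 0.10079223657022965
2 107 [0.6064 0.2684 0.1125] 0.11952838233558012
3 117 [0.6064 0.3526 0.113 ] 0.120637653840181
4 99 [0.606  0.0992 0.1126] 0.11914248690342066
5 106 [0.6067 0.1837 0.1125] 0.12054941786854438
handle 269 [487.8 224.2 142.4  14.3 -89.9] [0.48957762 0.22754588 0.09285574]
deck [590.8 235.8 368.6 123.5  88.5] [0.61118411 0.24527372 0.03520712]
manif [ 1.0511e+03  2.2300e+02  6.6320e+02  3.7830e+02 -4.0000e-01]
```

```bash
cat > go.py <<'E'
import sys
from h import *
from scipy.spatial.transform import Rotation as Ro
def to(x,y,z,yaw=None):
    s=env.get_state(); q=s['ee_rot']; R=Ro.from_quat([q[1],q[2],q[3],q[0]]).as_matrix()
    d=R.T@(np.array([x,y,z])-s['tcp_pos']); y0=np.degrees(np.arctan2(R[1,1],R[0,1]))
    t=0 if yaw is None else -((yaw-y0+180)%360-180)
    print('pos',np.round(s['tcp_pos'],4),'yaw %.1f'%y0,'shift',np.round(d,4),'turn %.1f'%t,'t',round(float(s['clock']),1),'q',np.round(s['joint_positions'],2),'Rxy',np.round(R[:2,:2],3).tolist(),'tilt %.3f'%R[2,2])
if __name__=='__main__': to(*map(float,sys.argv[1:]))
E
python3 go.py .4865 .225 .12 0
```

```text
pos [0.1339 0.5077 0.2314] yaw 75.2 shift [-0.4131 -0.1834  0.1113] turn 75.2 t 0.9 q [ 1.19  0.05  0.1   1.62 -0.    1.44] Rxy [[-0.967, 0.255], [0.255, 0.967]] tilt -1.000
```

jog_arm --plan '[[[0.06, -0.413, -0.183, 0.06, 75.2], [0.06, -0.413, -0.183, 0.06, 75.2], [0.06, -0.413, -0.183, 0.06, 75.2], [0.06, -0.413, -0.183, 0.06, 75.2], [0.06, -0.413, -0.183, 0.06, 75.2], [0.06, -0.413, -0.183, 0.06, 75.2], [0.06, -0.413, -0.183, 0.06, 75.2], [0.06, -0.413, -0.183, 0.06, 75.2], [0.06, -0.413, -0.183, 0.06, 75.2], [0.06, -0.413, -0.183, 0.06, 75.2]]]'

```text
clock: 1.73
tcp_pos: [0.4577, 0.248, 0.1764]
ee_rot: [0.0, 0.687, 0.727, 0.0]
wrist_force: [0.4, 0.9, -0.5]
finger_gap: 0.699
gripper_force: 0.0
```

```bash
python3 go.py .4865 .225 .067 0
```

```text
pos [0.4577 0.248  0.1764] yaw 3.2 shift [-0.0246  0.0273  0.1094] turn 3.2 t 1.7 q [ 0.37  0.03 -0.03  1.51  0.    1.88] Rxy [[-0.057, 0.998], [0.998, 0.057]] tilt -1.000
```

jog_arm --plan '[[[0.06, 0, 0, 0, 0], [0.06, 0, 0, 0, 0]]]'

```text
clock: 1.9
tcp_pos: [0.4574, 0.2477, 0.1756]
ee_rot: [-0.0, 0.686, 0.728, -0.001]
wrist_force: [-0.4, 0.6, -0.1]
finger_gap: 0.701
gripper_force: 0.0
```

```bash
python3 go.py .4865 .225 .067 0
```

```text
pos [0.4574 0.2477 0.1756] yaw 3.4 shift [-0.0243  0.0279  0.1086] turn 3.4 t 1.9 q [ 0.37  0.03 -0.03  1.51  0.    1.88] Rxy [[-0.059, 0.998], [0.998, 0.059]] tilt -1.000
```

jog_arm --plan '[[[0.06, -0.0243, 0.0279, 0.03, 3.4], [0.06, -0.0243, 0.0279, 0.05, 3.4], [0.06, -0.0243, 0.0279, 0.085, 3.4], [0.06, -0.0243, 0.0279, 0.1086, 3.4], [0.06, -0.0243, 0.0279, 0.1086, 3.4], [0.0, -0.0243, 0.0279, 0.1086, 3.4], [0.0, -0.0243, 0.0279, 0.1086, 3.4], [0.0, -0.0243, 0.0279, 0.1086, 3.4], [0.0, -0.0243, 0.0279, 0.1086, 3.4], [0.0, -0.0243, 0.0279, 0.1086, 3.4]]]' --newtons 60

```text
clock: 2.73
tcp_pos: [0.4873, 0.2281, 0.0708]
ee_rot: [0.001, 0.706, 0.708, 0.002]
wrist_force: [-1.3, 1.1, 6.1]
finger_gap: 0.124
gripper_force: 60.1
```

```bash
python3 go.py .430 .225 .067 0
```

```text
pos [0.4873 0.2281 0.0708] yaw 0.2 shift [-0.0029 -0.0573  0.0036] turn 0.2 t 2.7 q [ 0.31  0.1  -0.16  1.3   0.    1.88] Rxy [[-0.004, 1.0], [1.0, 0.004]] tilt -1.000
```

jog_arm --plan '[[[0.0, 0, -0.015, 0, 0], [0.0, 0, -0.03, 0, 0], [0.0, 0, -0.04, 0, 0], [0.0, 0, -0.046, 0, 0], [0.0, 0, -0.048, 0, 0], [0.0, 0, -0.048, 0, 0]]]'

```text
clock: 3.23
tcp_pos: [0.4391, 0.2282, 0.0708]
ee_rot: [0.001, 0.706, 0.709, 0.003]
wrist_force: [-1.5, 1.8, 7.0]
finger_gap: 0.126
gripper_force: 62.4
```

jog_arm --plan '[[[0.0, 0, -0.002, 0, 0], [0.0, 0, -0.004, 0, 0], [0.0, 0, -0.004, 0, 0]]]'

```text
clock: 3.48
tcp_pos: [0.4368, 0.2282, 0.0708]
ee_rot: [0.002, 0.706, 0.708, 0.004]
wrist_force: [3.5, 2.1, 6.1]
finger_gap: 0.123
gripper_force: 62.2
```

jog_arm --plan '[[[0.05, 0, 0.001, 0, 0], [0.06, 0, 0.001, 0, 0], [0.065, 0, 0.001, 0, 0], [0.065, 0, 0.001, -0.03, 0], [0.065, 0, 0.001, -0.07, 0], [0.065, 0, 0, -0.11, 0], [0.065, 0, 0, -0.15, 0], [0.065, 0, 0, -0.17, 0], [0.065, 0, 0, -0.17, 0]]]'

```text
clock: 4.23
tcp_pos: [0.4358, 0.2275, 0.2436]
ee_rot: [0.002, 0.706, 0.708, 0.004]
wrist_force: [-0.4, -0.9, 0.5]
finger_gap: 0.761
gripper_force: 0.0
```

```bash
python3 - <<'E'
from h import *
from scipy.cluster.hierarchy import fclusterdata
for cam in ['top','scene']:
    c=shot(cam)
    P,col=pts(c,np.ones(c['z_map'].shape,bool)); col=col.astype(int)
    k=(P[:,1]>.05)&(P[:,1]<.42)&(P[:,0]>.51)&(P[:,2]>.1)&(P[:,2]<.122)&(P[:,0]<.6)
    L=fclusterdata(P[k][:,:2],.03,'distance')
    for i in set(L): print(i,(L==i).sum(),np.round(P[k][L==i].mean(0),4))
    for d in env.masks_of('jar1',cam):
        Q,cl=pts(c,d['mask']); kk=(Q[:,2]>.046)&(Q[:,2]<.056); m=np.median(cl,0)
        if kk.sum()>100 and m.max()<125: print(cam,'jar',rect(Q[kk]))
E
python3 go.py .51 -.10 .25 73.5
```

```text
1 136 [0.5517 0.1815 0.1135]
2 135 [0.5513 0.0971 0.1134]
3 140 [0.5517 0.2658 0.1134]
4 145 [0.5518 0.3501 0.1129]
top jar [ 516.1 -104.4   99.4   50.2  -17. ]
top jar [ 460.4 -436.2   99.7   52.3    4.2]
top jar [ 499.  -204.1   98.2   50.7    1.8]
1 117 [0.5575 0.3529 0.1123]
2 107 [0.5571 0.2681 0.1128]
3 100 [0.5575 0.1837 0.1128]
4 93 [0.5572 0.0992 0.1128]
scene jar [ 577.8 -330.7  104.2   53.3   27.2]
scene jar [ 500.9 -206.3  101.1   55.     1.6]
scene jar [ 520.2 -103.5   99.8   53.8  -16.2]
scene jar [ 465.1 -435.9  101.1   54.3    4.8]
pos [0.4326 0.2264 0.2356] yaw 0.2 shift [-0.3267  0.0761 -0.0142] turn -73.3 t 4.4 q [ 0.34 -0.04  0.02  1.63 -0.    1.91] Rxy [[-0.004, 1.0], [1.0, 0.004]] tilt -1.000
```

jog_arm --plan '[[[0.065, -0.327, 0.076, 0, -73.3], [0.065, -0.327, 0.076, 0, -73.3], [0.065, -0.327, 0.076, 0, -73.3], [0.065, -0.327, 0.076, 0, -73.3], [0.065, -0.327, 0.076, 0, -73.3], [0.065, -0.327, 0.076, 0, -73.3], [0.065, -0.327, 0.076, 0, -73.3], [0.065, -0.327, 0.076, 0, -73.3], [0.065, -0.327, 0.076, 0, -73.3], [0.065, -0.327, 0.076, 0, -73.3]]]' --newtons 20

```text
clock: 5.27
tcp_pos: [0.5103, -0.1052, 0.2341]
ee_rot: [-0.002, 0.223, 0.975, -0.001]
wrist_force: [-0.9, 1.0, -0.4]
finger_gap: 0.758
gripper_force: 0.0
```

jog_arm --plan '[[[0.065, 0, 0, 0, -1], [0.065, 0, 0, 0, -1]]]'

```text
clock: 5.43
tcp_pos: [0.5096, -0.0996, 0.2354]
ee_rot: [-0.003, 0.217, 0.976, 0.001]
wrist_force: [-0.8, 0.6, 0.1]
finger_gap: 0.758
gripper_force: 0.0
```

```bash
python3 - <<'E'
from h import *
c=shot('wrist','w1'); print(-c['R'].T@c['t'])
for d in env.masks_of('jar1','wrist'):
    Q,cl=pts(c,d['mask']); kk=(Q[:,2]>.044)&(Q[:,2]<.058)
    if kk.sum()>50: print(round(d['score'],2),rect(Q[kk]),np.median(cl,0),np.round(d['xy']),np.median(Q[kk,2]))
E
python3 go.py .5496 -.1135 .01 73.5
```

```text
[ 0.44419347 -0.0700501   0.378483  ]
0.9 [ 369.3 -273.6  101.    51.7   63.3] [ 10.  19. 234.] [ 64. 129.] 0.05015112485891724
0.87 [ 518.  -105.1  100.1   50.8  -16.3] [28. 36. 57.] [274. 190.] 0.050362414647669475
0.85 [ 351.6 -108.8  100.5   48.2   65.2] [ 39.  51. 239.] [197.  29.] 0.05018134014242304
0.83 [ 499.8 -205.1   99.8   52.     1.4] [ 58.  69. 105.] [187. 211.] 0.05029617650177304
0.63 [ 494.1 -417.9   69.8   33.7  -35.1] [77. 85. 99.] [ 21. 271.] 0.049961848700646606
0.58 [ 556.7 -340.    56.1   52.3   26.8] [42. 93. 28.] [114. 295.] 0.05018775921736954
pos [ 0.5101 -0.0986  0.2367] yaw 65.1 shift [-0.0427  0.0031  0.2265] turn -8.4 t 5.5 q [-0.32  0.04  0.1   1.64  0.    0.11] Rxy [[-0.907, 0.421], [0.421, 0.907]] tilt -1.000
```

View pics/w1.png

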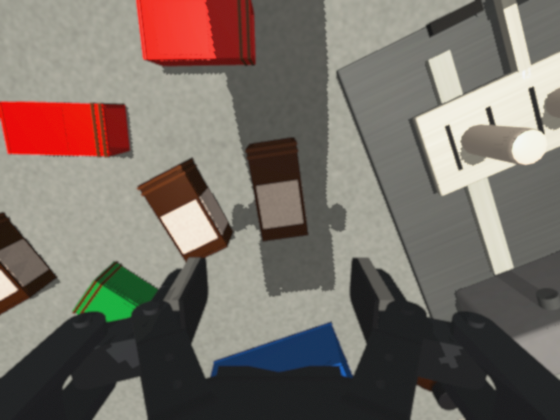

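jog_arm --plan '[[[0.07, -0.0427, 0.0031, 0.03, -8.4], [0.07, -0.0427, 0.0031, 0.07, -8.4], [0.07, -0.0427, 0.0031, 0.11, -8.4], [0.07, -0.0427, 0.0031, 0.15, -8.4], [0.07, -0.0427, 0.0031, 0.15, -8.4], [0.07, -0.0427, 0.0031, 0.15, -8.4]]]'

```text
clock: 6.03
tcp_pos: [0.5467, -0.1121, 0.0835]
ee_rot: [-0.005, 0.142, 0.99, 0.001]
wrist_force: [1.1, -0.6, 1.3]
finger_gap: 0.82
gripper_force: 0.0
```

```bash
python3 go.py .5496 -.1135 .006 73.5
```

```text
pos [ 0.5467 -0.1121  0.0835] yaw 73.6 shift [-0.004  -0.0005  0.0775] turn 0.1 t 6.0 q [-0.32  0.16 -0.07  1.35  0.   -0.04] Rxy [[-0.959, 0.282], [0.282, 0.96]] tilt -1.000
```

jog_arm --plan '[[[0.07, -0.004, -0.0005, 0.03, 0], [0.07, -0.004, -0.0005, 0.06, 0], [0.07, -0.004, -0.0005, 0.077, 0], [0.07, -0.004, -0.0005, 0.077, 0], [0.04, -0.004, -0.0005, 0.077, 0], [0.04, -0.004, -0.0005, 0.077, 0], [0.04, -0.004, -0.0005, 0.077, 0], [0.04, -0.004, -0.0005, 0.077, 0]]]'

```text
clock: 6.7
tcp_pos: [0.5584, -0.1173, 0.0156]
ee_rot: [0.004, 0.143, 0.99, -0.0]
wrist_force: [0.3, 1.2, 6.7]
finger_gap: 0.584
gripper_force: 22.0
```

```bash
python3 go.py .5496 -.1135 .006 73.5
```

```text
pos [ 0.5584 -0.1173  0.0156] yaw 73.6 shift [0.0096 0.0012 0.0095] turn 0.1 t 6.7 q [-0.33  0.22 -0.15  1.2   0.   -0.04] Rxy [[-0.959, 0.282], [0.282, 0.959]] tilt -1.000
```

jog_arm --plan '[[[0.04, 0, 0, 0, 0], [0.04, 0, 0, 0, 0]]]'

```text
clock: 6.87
tcp_pos: [0.5584, -0.1173, 0.0156]
ee_rot: [0.004, 0.143, 0.99, -0.0]
wrist_force: [0.9, 1.0, 7.7]
finger_gap: 0.584
gripper_force: 22.0
```

```bash
python3 - <<'E'
from h import *
c=shot('wrist','w2')
for d in env.masks_of('jar1','wrist'): print(round(d['score'],2),d['xy'],d['mask'].sum())
E
```

```text
0.69 [277.9, 177.1] 43249
0.69 [55.2, 224.3] 32372
0.52 [0.6, 384.2] 61
```

View pics/w2.png

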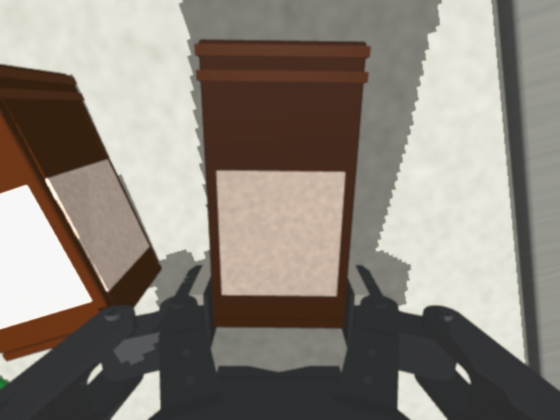

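jog_arm --plan '[[[0.07, 0, 0, 0, 0], [0.07, 0, 0, 0, 0], [0.07, 0, 0, 0, 0]]]'

```text
clock: 7.22
tcp_pos: [0.555, -0.1168, 0.0115]
ee_rot: [0.0, 0.143, 0.99, -0.0]
wrist_force: [-1.0, -0.4, 0.0]
finger_gap: 0.825
gripper_force: 0.0
```

```bash
python3 go.py .5496 -.1135 .002 73.5
```

```text
pos [ 0.555  -0.1168  0.0115] yaw 73.6 shift [0.0061 0.0016 0.0095] turn 0.1 t 7.2 q [-0.33  0.22 -0.15  1.2  -0.   -0.04] Rxy [[-0.959, 0.283], [0.283, 0.959]] tilt -1.000
```

jog_arm --plan '[[[0.07, 0.006, 0.0016, 0.0085, 0], [0.07, 0.006, 0.0016, 0.0085, 0], [0.07, 0.006, 0.0016, 0.0085, 0], [0.04, 0.006, 0.0016, 0.0085, 0], [0.04, 0.006, 0.0016, 0.0085, 0], [0.04, 0.006, 0.0016, 0.0085, 0], [0.04, 0.006, 0.0016, 0.0085, 0]]]'

```text
clock: 7.8
tcp_pos: [0.5498, -0.1136, 0.0026]
ee_rot: [0.0, 0.143, 0.99, -0.0]
wrist_force: [1.0, -0.6, 0.2]
finger_gap: 0.582
gripper_force: 21.4
```

jog_arm --plan '[[[0.04, 0.004, 0, -0.009, 0], [0.04, 0.008, 0, -0.018, 0], [0.04, 0.015, 0, -0.027, 0], [0.04, 0.022, 0, -0.036, 0], [0.04, 0.031, 0, -0.043, 0], [0.04, 0.04, 0, -0.05, 0], [0.04, 0.04, 0, -0.05, 0], [0.04, 0.04, 0, -0.05, 0]]]'

```text
clock: 8.47
tcp_pos: [0.5113, -0.1021, 0.0537]
ee_rot: [0.001, 0.143, 0.99, -0.0]
wrist_force: [0.4, 0.3, -1.9]
finger_gap: 0.579
gripper_force: 21.6
```

```bash
python3 - <<'E'
from h import *
c=shot('scene','s2')
a=c['img'][90:290,170:370];cv2.imwrite('pics/s2.png',cv2.resize(a,(600,600),interpolation=2))
E
```

```text
(no output)
```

View pics/s2.png

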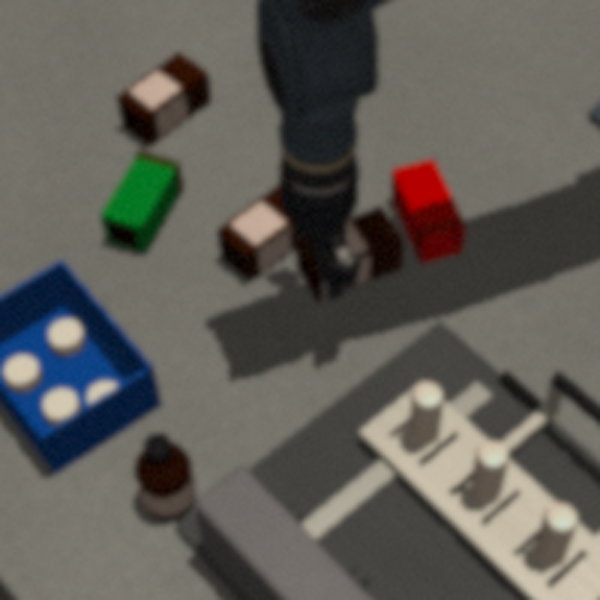

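```bash
python3 - <<'E'
from h import *
c=shot('wrist','w3')
d=max(env.masks_of('jar1','wrist'),key=lambda d:d['mask'][60:330,200:360].sum())
Q,cl=pts(c,d['mask']); T=env.get_state()['tcp_pos']; dv=np.array([.959,-.283])
s=(Q[:,:2]-T[:2])@dv
for a in np.arange(-.1,.05,.02):
    k=abs(s-a)<.005
    if k.sum()>5: print(round(a,3),k.sum(),np.round(np.percentile(Q[k,2],[5,50,95]),3))
E
```

```text
-0.08 5438 [0.099 0.101 0.102]
-0.06 6105 [0.099 0.1   0.101]
-0.04 5185 [0.1   0.101 0.102]
-0.02 4385 [0.1   0.101 0.102]
0.0 3540 [0.1   0.101 0.102]
0.02 61 [0.    0.1   0.101]
```

View pics/w3.png

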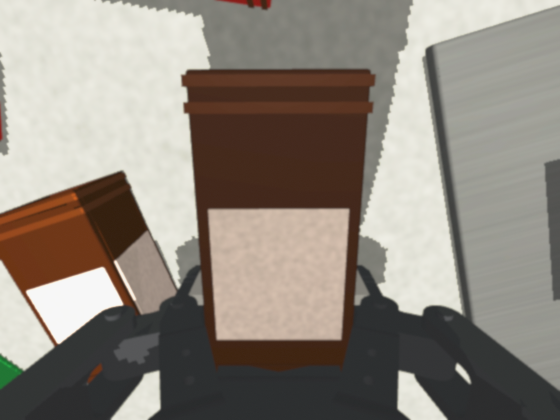

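```bash
python3 - <<'E'
from h import *
for cam in ['top','scene','wrist']:
    c=shot(cam); P,col=pts(c,np.ones(c['z_map'].shape,bool))
    for x in [.43,.44,.45,.47,.5,.53,.56,.6]:
        k=(abs(P[:,0]-x)<.006)&(P[:,1]>-.04)&(P[:,1]<.045)
        if k.sum()<10: continue
        Q=P[k]; pl=Q[(Q[:,2]>.0085)&(Q[:,2]<.02)]; tb=Q[Q[:,2]<.0055]
        if len(pl) and len(tb): print(cam,x,'plate min y',np.round(np.percentile(pl[:,1],[1,5]),4),'z',np.round(np.median(pl[:,2]),4),'table max y',np.round(np.percentile(tb[:,1],[95,99]),4),np.round(np.median(tb[:,2]),4))
E
python3 go.py .52 -.12 .07 0
```

```text
top 0.43 plate min y [0.0021 0.0038] z 0.0129 table max y [0.0425 0.0448] 0.0014
top 0.44 plate min y [0.0015 0.0024] z 0.0131 table max y [-0.0005 -0.0004] 0.0016
top 0.45 plate min y [0.0017 0.0028] z 0.0134 table max y [-0.0003 -0.0002] 0.0015
top 0.47 plate min y [0.0021 0.003 ] z 0.0128 table max y [0.0003 0.0005] 0.001
top 0.5 plate min y [0.0009 0.0032] z 0.0127 table max y [-0.0013  0.001 ] 0.0011
top 0.53 plate min y [-0.      0.0017] z 0.0134 table max y [-0.0007 -0.0004] 0.001
top 0.56 plate min y [0.0024 0.0028] z 0.0133 table max y [-0.0008  0.0005] 0.0008
top 0.6 plate min y [0.0011 0.0037] z 0.013 table max y [-0.0035 -0.001 ] 0.0007
scene 0.43 plate min y [0.001  0.0016] z 0.0125 table max y [0.0354 0.0415] 0.002
scene 0.44 plate min y [0.0006 0.001 ] z 0.0136 table max y [-0.0065 -0.0062] 0.0016
scene 0.45 plate min y [0.0009 0.0024] z 0.0137 table max y [-0.0074 -0.0066] 0.0028
scene 0.47 plate min y [-0.0008  0.0018] z 0.0146 table max y [-0.0085 -0.0067] 0.0015
scene 0.5 plate min y [-0.0007  0.0014] z 0.0134 table max y [-0.0087 -0.0078] 0.0017
scene 0.53 plate m
[... 380 characters left out ...]
[0.0004 0.001 ] 0.0002
wrist 0.45 plate min y [0.     0.0012] z 0.012 table max y [0.0002 0.0009] 0.0002
wrist 0.47 plate min y [0.     0.0012] z 0.0121 table max y [0.0001 0.0007] 0.0002
wrist 0.5 plate min y [0.0001 0.0012] z 0.0121 table max y [-0.      0.0007] 0.0002
wrist 0.53 plate min y [-0.     0.001] z 0.0122 table max y [-0.0001  0.0006] 0.0002
wrist 0.56 plate min y [0.     0.0012] z 0.0122 table max y [-0.0001  0.0006] 0.0003
wrist 0.6 plate min y [0.0001 0.0013] z 0.0122 table max y [0.0004 0.0008] 0.0003
pos [ 0.5109 -0.102   0.0518] yaw 73.6 shift [-0.0138 -0.0147 -0.0182] turn 73.6 t 8.8 q [-0.33  0.08 -0.23  1.27  0.   -0.04] Rxy [[-0.959, 0.283], [0.283, 0.959]] tilt -1.000
```

jog_arm --plan '[[[0.04, -0.005, -0.012, -0.02, 73.6], [0.04, -0.005, -0.012, -0.02, 73.6], [0.04, -0.005, -0.012, -0.02, 73.6], [0.04, -0.005, -0.012, -0.02, 73.6], [0.04, -0.005, -0.012, -0.02, 73.6], [0.04, -0.005, -0.012, -0.02, 73.6], [0.04, -0.005, -0.012, -0.02, 73.6], [0.04, -0.005, -0.012, -0.02, 73.6], [0.04, -0.005, -0.012, -0.02, 73.6], [0.04, -0.005, -0.012, -0.02, 73.6]]]'

```text
clock: 9.6
tcp_pos: [0.5123, -0.115, 0.0718]
ee_rot: [-0.0, 0.697, 0.717, -0.0]
wrist_force: [-0.2, 0.0, -1.8]
finger_gap: 0.583
gripper_force: 21.9
```

jog_arm --plan '[[[0.04, 0, 0, 0, 2], [0.04, 0, 0, 0, 2], [0.04, 0, 0, 0, 2], [0.04, 0, 0, 0, 2]]]'

```text
clock: 9.93
tcp_pos: [0.5123, -0.115, 0.0721]
ee_rot: [-0.0, 0.707, 0.707, -0.0]
wrist_force: [-0.6, 0.2, -1.9]
finger_gap: 0.579
gripper_force: 21.8
```

```bash
python3 go.py .52 -.098 .0056 0
```

```text
pos [ 0.5123 -0.115   0.0721] yaw 0.0 shift [0.017  0.0077 0.0665] turn 0.0 t 9.9 q [-0.35  0.07 -0.19  1.31 -0.    1.22] Rxy [[-0.0, 1.0], [1.0, 0.0]] tilt -1.000
```

jog_arm --plan '[[[0.04, 0.0, 0.0077, 0.03, 0], [0.04, 0.005, 0.0077, 0.05, 0], [0.04, 0.01, 0.0077, 0.062, 0], [0.04, 0.014, 0.0077, 0.0665, 0], [0.04, 0.017, 0.0077, 0.0665, 0], [0.04, 0.017, 0.0077, 0.0665, 0]]]'

```text
clock: 10.43
tcp_pos: [0.5203, -0.0973, 0.0064]
ee_rot: [0.0, 0.707, 0.707, 0.0]
wrist_force: [0.9, -0.9, -1.6]
finger_gap: 0.585
gripper_force: 21.8
```

```bash
python3 - <<'E'
from h import *
c=shot('wrist'); P,_=pts(c,np.ones(c['z_map'].shape,bool))
T=env.get_state()['tcp_pos'];print(T)
k=(abs(P[:,0]-T[0])<.015)&(P[:,2]>.035)&(P[:,1]>T[1]-.04)&(P[:,1]<.03)
print(np.percentile(P[k,1],[0.5,99.5]),[ (y,np.round(np.median(P[k&(abs(P[:,1]-y)<.005)][:,2]),4)) for y in (-.09,-.07,-.05,-.03,-.02)])
E
```

```text
[ 0.52101217 -0.09784033  0.00710436]
[-0.11150005 -0.01554889] [(-0.09, np.float64(0.0854)), (-0.07, np.float64(0.0543)), (-0.05, np.float64(0.054)), (-0.03, np.float64(0.054)), (-0.02, np.float64(0.0543))]
```

jog_arm --plan '[[[0.04, 0.012, 0, 0, 0], [0.04, 0.018, 0, -0.004, 0], [0.04, 0.022, 0, -0.01, 0], [0.04, 0.026, 0, -0.016, 0], [0.04, 0.03, 0, -0.022, 0], [0.04, 0.035, 0, -0.028, 0], [0.04, 0.04, 0, -0.034, 0], [0.04, 0.04, 0, -0.034, 0]]]'

```text
clock: 11.15
tcp_pos: [0.5216, -0.0588, 0.0429]
ee_rot: [0.003, 0.707, 0.707, -0.0]
wrist_force: [-2.3, -4.7, 4.1]
finger_gap: 0.583
gripper_force: 21.8
```

```bash
cat > prof.py <<'E'
from h import *
c=shot('wrist'); P,_=pts(c,np.ones(c['z_map'].shape,bool))
T=env.get_state()['tcp_pos'];print(np.round(T,4))
for y in np.arange(-.12,.1,.01):
    k=(abs(P[:,0]-T[0])<.012)&(abs(P[:,1]-y)<.004)
    if k.sum()>20: print(round(y,3),np.round(np.percentile(P[k,2],[5,50,95]),3).tolist(),end=' ')
E
python3 prof.py
```

```text
[ 0.5217 -0.0589  0.0427]
-0.07 [0.093, 0.095, 0.096] -0.06 [0.089, 0.091, 0.093] -0.05 [0.086, 0.123, 0.131] -0.04 [0.08, 0.083, 0.139] -0.03 [0.075, 0.077, 0.079] -0.02 [0.07, 0.072, 0.074] -0.01 [0.065, 0.067, 0.069] -0.0 [0.06, 0.062, 0.064] 0.01 [0.055, 0.058, 0.059] 0.02 [0.012, 0.054, 0.055] 0.03 [0.011, 0.012, 0.013] 0.04 [0.011, 0.012, 0.013] 0.05 [0.011, 0.027, 0.035]
```

jog_arm --plan '[[[0.04, 0.01, 0, -0.004, 0], [0.04, 0.02, 0, -0.01, 0], [0.04, 0.03, 0, -0.014, 0], [0.04, 0.041, 0, -0.018, 0], [0.04, 0.052, 0, -0.02, 0], [0.04, 0.063, 0, -0.022, 0], [0.04, 0.063, 0, -0.022, 0]]]'

```text
clock: 11.78
tcp_pos: [0.5218, 0.0063, 0.0647]
ee_rot: [0.001, 0.707, 0.707, 0.002]
wrist_force: [-1.2, -2.2, 8.3]
finger_gap: 0.584
gripper_force: 20.0
```

```bash
python3 prof.py
```

```text
[0.5218 0.0062 0.0647]
-0.0 [0.118, 0.12, 0.121] 0.01 [0.097, 0.106, 0.114] 0.02 [0.075, 0.144, 0.153] 0.03 [0.048, 0.058, 0.067] 0.04 [0.011, 0.033, 0.041] 0.05 [0.012, 0.034, 0.035] 0.06 [0.033, 0.034, 0.035] 0.07 [0.033, 0.034, 0.035] 0.08 [0.033, 0.034, 0.035] 0.09 [0.033, 0.034, 0.035]
```

jog_arm --plan '[[[0.04, 0, 0, -0.006, 0], [0.04, 0, -0.025, -0.008, 0], [0.04, 0, -0.045, -0.008, 0], [0.04, 0.0, -0.045, -0.002, 0], [0.04, 0.01, -0.045, -0.002, 0], [0.04, 0.02, -0.045, -0.002, 0], [0.04, 0.03, -0.045, -0.002, 0], [0.04, 0.03, -0.045, -0.002, 0]]]'

```text
clock: 12.5
tcp_pos: [0.4756, 0.0373, 0.064]
ee_rot: [-0.001, 0.707, 0.708, 0.001]
wrist_force: [-0.9, 0.8, 2.1]
finger_gap: 0.578
gripper_force: 19.0
```

```bash
python3 prof.py
```

```text
[0.4756 0.0372 0.0641]
0.03 [0.117, 0.118, 0.119] 0.04 [0.093, 0.109, 0.119] 0.05 [0.041, 0.143, 0.152] 0.06 [0.011, 0.012, 0.16] 0.07 [0.011, 0.012, 0.013] 0.08 [0.011, 0.012, 0.013] 0.09 [0.02, 0.021, 0.022]
```

jog_arm --plan '[[[0.04, 0.003, 0, 0.003, 0], [0.04, 0.004, 0, 0.005, 0], [0.04, 0.004, 0, 0.007, 0], [0.04, 0.004, 0, 0.007, 0]]]'

```text
clock: 12.88
tcp_pos: [0.4763, 0.0416, 0.0617]
ee_rot: [-0.001, 0.707, 0.707, 0.003]
wrist_force: [-7.2, 5.7, 22.1]
finger_gap: 0.586
gripper_force: 21.6
```

```bash
python3 - <<'E'
exec(open('prof.py').read())
cv2.imwrite('pics/w4.png',c['img'])
k=(abs(P[:,0]-T[0])<.024)&(P[:,1]>T[1]-.03)&(P[:,1]<T[1]+.04)&(P[:,2]>.02)&(P[:,2]<.125)
Q=P[k]; top=Q[Q[:,2]>.107]; print('\ntop',np.round(np.percentile(top,[2,98],0),4).tolist(), np.polyfit(top[:,1],top[:,2],1))
f=Q[(Q[:,2]<.095)]; print('face',len(f), np.polyfit(f[:,2],f[:,1],1) if len(f)>20 else '')
E
```

```text
[0.4763 0.0416 0.0616]
0.03 [0.115, 0.116, 0.117] 0.04 [0.116, 0.116, 0.117] 0.05 [0.05, 0.135, 0.149] 0.06 [0.011, 0.026, 0.158] 0.07 [0.011, 0.012, 0.013] 0.08 [0.011, 0.012, 0.013] 0.09 [0.02, 0.021, 0.022] 
top [[0.4547, 0.0332, 0.1075], [0.498, 0.0463, 0.1176]] [-0.3563806   0.12938474]
face 8650 [-0.11523558  0.05858735]
```

View pics/w4.png

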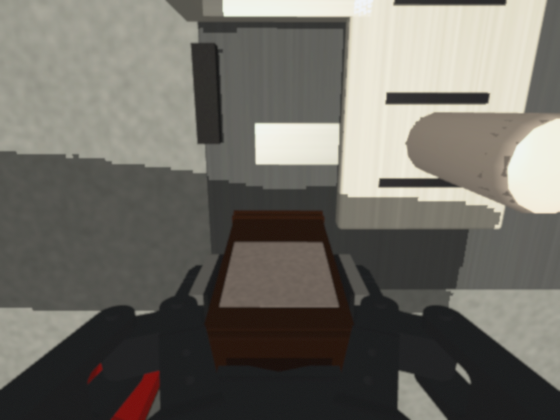

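jog_arm --plan '[[[0.04, 0.003, 0, -0.001, 0], [0.04, 0.006, 0, -0.001, 0], [0.04, 0.009, 0, -0.001, 0], [0.04, 0.009, 0, 0.001, 0]]]'

```text
clock: 13.27
tcp_pos: [0.4764, 0.049, 0.0589]
ee_rot: [0.0, 0.707, 0.707, 0.002]
wrist_force: [-7.1, 4.0, 22.6]
finger_gap: 0.579
gripper_force: 18.6
```

```bash
cat > prof2.py <<'E'
exec(open('prof.py').read())
k=(abs(P[:,0]-T[0])<.018)&(P[:,1]>T[1]-.03)&(P[:,1]<T[1]+.06)&(P[:,2]>T[2]-.04)&(P[:,2]<T[2]+.065)
Q=P[k]; hi=Q[:,2].max(); 
f=Q[(Q[:,2]<T[2]+.035)&(Q[:,2]>T[2]-.03)]; p=np.polyfit(f[:,2],f[:,1],1)
r=abs(np.polyval(p,f[:,2])-f[:,1])<.0015; p=np.polyfit(f[r,2],f[r,1],1); print('\nface tilt deg %.1f'%np.degrees(np.arctan(p[0])),'n',r.sum(), 'face y at tcp z %.4f'%np.polyval(p,T[2]))
t=Q[(Q[:,2]>T[2]+.045)&(Q[:,1]<T[1]+.015)]; m=np.median(t[:,2]); t=t[abs(t[:,2]-m)<.003]; print('top z %.4f'%m,'slope deg %.1f'%np.degrees(np.arctan(np.polyfit(t[:,1],t[:,2],1)[0])),len(t), 'x',np.round(np.percentile(P[(abs(P[:,2]-m)<.003)&(abs(P[:,0]-T[0])<.035)&(abs(P[:,1]-T[1])<.03)][:,0],[1,99]),4))
E
python3 prof2.py
```

```text
[0.4763 0.0493 0.0588]
0.04 [0.113, 0.113, 0.114] 0.05 [0.102, 0.113, 0.114] 0.06 [0.013, 0.139, 0.147] 0.07 [0.011, 0.15, 0.155] 0.08 [0.011, 0.012, 0.013] 0.09 [0.02, 0.021, 0.022] 
face tilt deg -1.2 n 5358 face y at tcp z 0.0558
top z 0.1129 slope deg -4.4 4668 x [0.4431 0.5095]
```

jog_arm --plan '[[[0.04, 0, 0, -0.002, 0], [0.04, 0, 0, -0.002, 0], [0.055, 0, 0, -0.002, 0], [0.065, 0, 0, -0.002, 0], [0.07, 0, 0, -0.002, 0], [0.07, -0.018, 0, -0.012, 0], [0.07, -0.018, 0, -0.012, 0], [0.07, -0.018, 0, -0.012, 0]]]'

```text
clock: 13.98
tcp_pos: [0.4755, 0.0298, 0.0678]
ee_rot: [0.0, 0.708, 0.706, 0.0]
wrist_force: [0.9, -0.3, -0.5]
finger_gap: 0.816
gripper_force: 0.0
```

```bash
python3 prof2.py; python3 go.py .476 .031 .073 0
```

```text
[0.4752 0.0302 0.0675]
0.01 [0.111, 0.112, 0.113] 0.02 [0.112, 0.113, 0.113] 0.03 [0.112, 0.112, 0.113] 0.04 [0.112, 0.148, 0.156] 0.05 [0.111, 0.112, 0.163] 0.06 [0.012, 0.082, 0.111] 0.07 [0.011, 0.012, 0.013] 0.08 [0.011, 0.012, 0.013] 0.09 [0.02, 0.021, 0.022] 
face tilt deg 0.0 n 3980 face y at tcp z 0.0572
top z 0.1128 slope deg 0.2 3877 x [0.4423 0.5006]
pos [0.4752 0.0302 0.0675] yaw -0.1 shift [ 0.0008  0.0008 -0.0055] turn -0.1 t 14.0 q [-0.08 -0.05 -0.33  1.3   0.    1.49] Rxy [[0.002, 1.0], [1.0, -0.002]] tilt -1.000
```

jog_arm --plan '[[[0.07, 0.0015, 0.0005, -0.005, 0], [0.07, 0.0015, 0.0005, -0.005, 0], [0.04, 0.0015, 0.0005, -0.005, 0], [0.04, 0.0015, 0.0005, -0.005, 0], [0.04, 0.0015, 0.0005, -0.005, 0], [0.04, 0.0015, 0.0005, -0.005, 0], [0.04, 0.0015, 0.0005, -0.04, 0], [0.04, 0.0015, 0.0005, -0.08, 0], [0.04, 0.0015, 0.0005, -0.12, 0], [0.04, 0.0015, 0.0005, -0.133, 0]]]' --newtons 30

```text
clock: 14.87
tcp_pos: [0.4779, 0.0314, 0.2067]
ee_rot: [0.003, 0.707, 0.707, 0.003]
wrist_force: [1.1, -0.8, -0.8]
finger_gap: 0.578
gripper_force: 32.5
```

jog_arm --plan '[[[0.04, 0, 0, 0, 0], [0.04, 0, 0, 0, 0]]]'

```text
clock: 15.03
tcp_pos: [0.476, 0.0315, 0.2008]
ee_rot: [0.0, 0.707, 0.707, 0.0]
wrist_force: [-0.3, 0.2, -1.9]
finger_gap: 0.581
gripper_force: 32.5
```

```bash
python3 prof2.py; python3 go.py .5538 .267 .205 0
```

```text
[0.4749 0.0316 0.1991]
0.01 [0.239, 0.24, 0.241] 0.02 [0.239, 0.24, 0.241] 0.03 [0.012, 0.24, 0.241] 0.04 [0.24, 0.281, 0.289] 0.05 [0.012, 0.24, 0.296] 0.06 [0.142, 0.21, 0.239] 0.07 [0.011, 0.012, 0.013] 0.08 [0.011, 0.012, 0.013] 0.09 [0.019, 0.021, 0.022] 
face tilt deg -0.2 n 4009 face y at tcp z 0.0568
pos [0.4749 0.0316 0.1991] yaw -0.0 shift [ 0.2354  0.0787 -0.0061] turn -0.0 t 15.1 q [-0.07 -0.08 -0.09  1.56 -0.    1.5 ] Rxy [[0.001, 1.0], [1.0, -0.001]] tilt -1.000
  return _methods._mean(a, axis=axis, dtype=dtype,
  ret = ret.dtype.type(ret / rcount)
Traceback (most recent call last):
  File "prof2.py", line 6, in <module>
    t=Q[(Q[:,2]>T[2]+.045)&(Q[:,1]<T[1]+.015)]; m=np.median(t[:,2]); t=t[abs(t[:,2]-m)<.003]; print('top z %.4f'%m,'slope deg %.1f'%np.degrees(np.arctan(np.polyfit(t[:,1],t[:,2],1)[0])),len(t), 'x',np.round(np.percentile(P[(abs(P[:,2]-m)<.003)&(abs(P[:,0]-T[0])<.035)&(abs(P[:,1]-T[1])<.03)][:,0],[1,99]),4))
                                                                                                                                                         ~~~~~~~~~~^^^^^^^^^^^^^^^^^
TypeError: expected non-empty vector for x
```

jog_arm --plan '[[[0.04, 0.235, 0.079, -0.006, 0], [0.04, 0.235, 0.079, -0.006, 0], [0.04, 0.235, 0.079, -0.006, 0], [0.04, 0.235, 0.079, -0.006, 0], [0.04, 0.235, 0.079, -0.006, 0], [0.04, 0.235, 0.079, -0.006, 0], [0.04, 0.235, 0.079, -0.006, 0], [0.04, 0.235, 0.079, -0.006, 0], [0.04, 0.235, 0.079, -0.006, 0], [0.04, 0.235, 0.079, -0.006, 0]]]'

```text
clock: 15.92
tcp_pos: [0.5539, 0.2652, 0.2053]
ee_rot: [-0.0, 0.708, 0.707, -0.002]
wrist_force: [0.3, -0.3, -1.7]
finger_gap: 0.585
gripper_force: 32.5
```

```bash
python3 go.py .5538 .267 .2 0; python3 - <<'E'
from h import *
from scipy.cluster.hierarchy import fclusterdata
c=shot('wrist'); P,col=pts(c,np.ones(c['z_map'].shape,bool))
k=(P[:,0]>.52)&(P[:,0]<.59)&(P[:,1]>.05)&(P[:,1]<.4)&(P[:,2]>.095)&(P[:,2]<.12)&(col.max(1)>150)
if k.sum()>20:
    L=fclusterdata(P[k][:,:2][::3],.02,'distance')
    for i in set(L): q=P[k][::3][L==i]; print(len(q),np.round(q.mean(0),4),np.round(q.min(0),4),np.round(q.max(0),4))
E
```

```text
pos [0.5539 0.2652 0.2053] yaw -0.1 shift [ 0.0018 -0.0001  0.0053] turn -0.1 t 15.9 q [ 0.34  0.28  0.31  1.6  -0.    1.91] Rxy [[0.002, 1.0], [1.0, -0.002]] tilt -1.000
511 [0.554  0.3526 0.1133] [0.5397 0.3383 0.107 ] [0.568  0.367  0.1154]
```

jog_arm --plan '[[[0.04, 0.0024, 0, 0.015, 0], [0.04, 0.0024, 0, 0.03, 0], [0.04, 0.0024, 0, 0.045, 0], [0.04, 0.0024, 0, 0.06, 0], [0.04, 0.0024, 0, 0.075, 0], [0.04, 0.0024, 0, 0.09, 0], [0.04, 0.0024, 0, 0.102, 0], [0.04, 0.0024, 0, 0.11, 0], [0.04, 0.0024, 0, 0.112, 0], [0.04, 0.0024, 0, 0.112, 0]]]'

```text
clock: 16.8
tcp_pos: [0.555, 0.2684, 0.0953]
ee_rot: [0.0, 0.708, 0.707, 0.0]
wrist_force: [-0.0, 0.1, -1.5]
finger_gap: 0.583
gripper_force: 32.6
```

jog_arm --plan '[[[0.04, 0, 0, 0.002, 0], [0.04, 0, 0, 0.002, 0], [0.056, 0, 0, 0.002, 0], [0.065, 0, 0, 0.002, 0], [0.07, 0, 0, 0.002, 0], [0.07, 0, 0, -0.03, 0], [0.07, 0, 0, -0.07, 0], [0.07, 0, 0, -0.11, 0], [0.07, 0, 0, -0.13, 0], [0.07, 0, 0, -0.13, 0]]]' --newtons 20

```text
clock: 17.63
tcp_pos: [0.5578, 0.2701, 0.2325]
ee_rot: [0.003, 0.707, 0.707, 0.006]
wrist_force: [0.2, -0.8, 0.2]
finger_gap: 0.817
gripper_force: 0.0
```

```bash
python3 - <<'E'
from h import *
for cam in ['top','wrist','scene']:
    c=shot(cam); P,_=pts(c,np.ones(c['z_map'].shape,bool))
    k=(abs(P[:,0]-.554)<.05)&(abs(P[:,1]-.267)<.045)&(P[:,2]>.125)&(P[:,2]<.14); 
    if k.sum()>20: print(cam,rect(P[k]),np.round(np.percentile(P[k,2],[5,50,95]),4))
    for d in env.masks_of('jar1',cam):
        Q,cl=pts(c,d['mask']); kk=(Q[:,2]>.046)&(Q[:,2]<.056); m=np.median(cl,0)
        if kk.sum()>100 and m.max()<135: print(cam,'jar',rect(Q[kk]),m)
E
python3 go.py .515 -.2 .23 90
```

```text
top [554.4 269.3  51.3  48.8 -89. ] [0.1313 0.1354 0.138 ]
top jar [ 460.6 -435.3  100.2   51.1    5.1] [65. 74. 85.]
top jar [ 498.8 -203.4   98.2   49.9    0.7] [ 76.  86. 104.]
wrist [556.4 269.   50.3  50.2  90. ] [0.1328 0.1342 0.1353]
scene [ 5.571e+02  2.682e+02  5.220e+01  5.030e+01 -5.000e-01] [0.1282 0.1352 0.1382]
scene jar [ 512.2 -174.2  102.4   53.4    4.7] [51. 58. 72.]
scene jar [ 463.5 -438.4  101.7   59.2    3.4] [49.5 57.  69.5]
scene jar [ 577.1 -330.3  104.7   53.5   27.9] [33. 96.  8.]
pos [0.5539 0.2686 0.2223] yaw -0.0 shift [-0.4686 -0.0386 -0.0069] turn -90.0 t 17.9 q [0.34 0.29 0.36 1.64 0.   1.91] Rxy [[0.001, 1.0], [1.0, -0.001]] tilt -1.000
```

jog_arm --plan '[[[0.07, -0.42, -0.06, -0.02, -90], [0.07, -0.42, -0.06, -0.02, -90], [0.07, -0.42, -0.06, -0.02, -90], [0.07, -0.42, -0.06, -0.02, -90], [0.07, -0.42, -0.06, -0.02, -90], [0.07, -0.42, -0.06, -0.02, -90], [0.07, -0.42, -0.06, -0.02, -90], [0.07, -0.42, -0.06, -0.02, -90], [0.07, -0.42, -0.06, -0.02, -90], [0.07, -0.42, -0.06, -0.02, -90]]]'

```text
clock: 18.77
tcp_pos: [0.4998, -0.1102, 0.2412]
ee_rot: [-0.001, 0.209, 0.978, 0.0]
wrist_force: [0.9, -0.6, -0.2]
finger_gap: 0.819
gripper_force: 0.0
```

jog_arm --plan '[[[0.07, -0.02, 0, 0, -18], [0.07, -0.02, 0, 0, -18], [0.07, -0.02, 0, 0, -18], [0.07, -0.02, 0, 0, -18]]]'

```text
clock: 19.1
tcp_pos: [0.5185, -0.1174, 0.2408]
ee_rot: [-0.002, 0.056, 0.998, 0.001]
wrist_force: [-0.3, -1.1, -0.7]
finger_gap: 0.821
gripper_force: 0.0
```

```bash
cat > jars.py <<'E'
from h import *
for cam in ['wrist','top']:
    c=shot(cam)
    for d in env.masks_of('jar1',cam):
        Q,cl=pts(c,d['mask']); kk=(Q[:,2]>.046)&(Q[:,2]<.056); m=np.median(cl,0)
        if kk.sum()>100 and m.max()<150: print(cam,'jar',rect(Q[kk]),m)
E
python3 jars.py; python3 go.py .55 -.17 .01 94
```

```text
wrist jar [ 511.6 -173.5  100.3   51.3    4.2] [ 57.  81. 120.]
wrist jar [ 371.2 -112.4  105.5   35.6   83.7] [ 30.  33. 148.]
top jar [ 460.6 -435.8   97.4   52.8    4.8] [64. 72. 82.]
top jar [ 559.2 -337.2   64.3   51.4   27.6] [ 76. 149.  66.]
pos [ 0.519  -0.1167  0.2422] yaw 83.5 shift [-0.0371 -0.0495  0.2321] turn -10.5 t 19.3 q [-0.35  0.07  0.14  1.65 -0.   -0.23] Rxy [[-0.994, 0.113], [0.113, 0.994]] tilt -1.000
```

jog_arm --plan '[[[0.07, -0.0318, -0.0511, 0.04, -10.7], [0.07, -0.0318, -0.0511, 0.08, -10.7], [0.07, -0.0318, -0.0511, 0.12, -10.7], [0.07, -0.0318, -0.0511, 0.15, -10.7], [0.07, -0.0318, -0.0511, 0.15, -10.7], [0.07, -0.0318, -0.0511, 0.15, -10.7], [0.07, -0.0318, -0.0511, 0.15, -10.7]]]'

```text
clock: 19.88
tcp_pos: [0.5457, -0.1713, 0.0944]
ee_rot: [0.001, -0.037, 0.999, -0.0]
wrist_force: [0.9, -0.9, 1.3]
finger_gap: 0.816
gripper_force: 0.0
```

```bash
python3 go.py .5445 -.1711 .003 94.2
```

```text
pos [ 0.5457 -0.1713  0.0944] yaw 94.3 shift [0.0013 0.0003 0.0914] turn 0.1 t 19.9 q [-0.42  0.18 -0.03  1.36  0.   -0.5 ] Rxy [[-0.997, -0.075], [-0.075, 0.997]] tilt -1.000
```

jog_arm --plan '[[[0.07, 0, 0, 0.03, 0], [0.07, 0, 0, 0.06, 0], [0.07, 0, 0, 0.075, 0], [0.07, 0, 0, 0.075, 0], [0.07, 0, 0, 0.075, 0]]]'

```text
clock: 20.3
tcp_pos: [0.5474, -0.172, 0.0212]
ee_rot: [0.002, -0.038, 0.999, -0.001]
wrist_force: [-0.1, 0.2, 0.7]
finger_gap: 0.822
gripper_force: 0.0
```

```bash
python3 go.py .5445 -.1711 .003 94.2
```

```text
pos [ 0.5474 -0.172   0.0212] yaw 94.3 shift [0.0029 0.0012 0.0182] turn 0.1 t 20.3 q [-0.42  0.23 -0.13  1.21  0.   -0.5 ] Rxy [[-0.997, -0.075], [-0.075, 0.997]] tilt -1.000
```

jog_arm --plan '[[[0.07, 0.003, 0.0012, 0.018, 0], [0.07, 0.003, 0.0012, 0.018, 0], [0.07, 0.003, 0.0012, 0.018, 0], [0.04, 0.003, 0.0012, 0.018, 0], [0.04, 0.003, 0.0012, 0.018, 0], [0.04, 0.003, 0.0012, 0.018, 0], [0.04, 0.003, 0.0012, 0.018, 0], [0.04, 0.003, 0.0012, -0.01, 0], [0.04, 0.003, 0.0012, -0.04, 0], [0.04, 0.003, 0.0012, -0.06, 0]]]'

```text
clock: 21.13
tcp_pos: [0.5426, -0.1707, 0.08]
ee_rot: [0.001, -0.037, 0.999, -0.0]
wrist_force: [0.4, -0.1, -0.8]
finger_gap: 0.584
gripper_force: 22.1
```

```bash
python3 go.py .476 -.11 .08 0
```

```text
pos [ 0.5426 -0.1707  0.08  ] yaw 94.3 shift [ 0.0618  0.0655 -0.0001] turn 94.3 t 21.1 q [-0.42  0.18 -0.06  1.33 -0.   -0.5 ] Rxy [[-0.997, -0.075], [-0.075, 0.997]] tilt -1.000
```

jog_arm --plan '[[[0.04, 0.062, 0.065, 0, 94.3], [0.04, 0.062, 0.065, 0, 94.3], [0.04, 0.062, 0.065, 0, 94.3], [0.04, 0.062, 0.065, 0, 94.3], [0.04, 0.062, 0.065, 0, 94.3], [0.04, 0.062, 0.065, 0, 94.3], [0.04, 0.062, 0.065, 0, 94.3], [0.04, 0.062, 0.065, 0, 94.3], [0.04, 0.062, 0.065, 0, 94.3], [0.04, 0.062, 0.065, 0, 94.3]]]'

```text
clock: 21.97
tcp_pos: [0.4752, -0.1103, 0.0777]
ee_rot: [-0.0, 0.557, 0.831, -0.0]
wrist_force: [0.7, -0.8, -2.0]
finger_gap: 0.585
gripper_force: 21.9
```

jog_arm --plan '[[[0.04, 0, 0, 0.01, 23], [0.04, 0, 0, 0.03, 23], [0.04, 0, 0, 0.05, 23], [0.04, 0, 0, 0.06, 23], [0.04, 0, 0, 0.06, 23]]]'

```text
clock: 22.38
tcp_pos: [0.4725, -0.1093, 0.0146]
ee_rot: [-0.003, 0.709, 0.705, -0.001]
wrist_force: [0.2, -0.0, -1.2]
finger_gap: 0.586
gripper_force: 21.9
```

```bash
python3 prof.py; python3 go.py .476 -.098 .006 0
```

```text
[ 0.4736 -0.1097  0.0162]
-0.12 [0.061, 0.062, 0.063] -0.11 [0.062, 0.063, 0.063] -0.1 [0.062, 0.095, 0.103] -0.09 [0.062, 0.063, 0.11] -0.08 [0.062, 0.063, 0.064] -0.07 [0.062, 0.063, 0.064] -0.06 [0.062, 0.063, 0.063] -0.05 [0.062, 0.063, 0.064] -0.04 [0.062, 0.063, 0.064] -0.03 [0.062, 0.063, 0.064] -0.02 [-0.001, 0.0, 0.001] -0.01 [-0.001, 0.0, 0.001] -0.0 [-0.001, 0.005, 0.013] pos [ 0.4736 -0.1097  0.0162] yaw -0.3 shift [0.0117 0.0023 0.0102] turn -0.3 t 22.4 q [-0.37  0.02 -0.36  1.19 -0.    1.21] Rxy [[0.005, 1.0], [1.0, -0.005]] tilt -1.000
```

jog_arm --plan '[[[0.04, 0.008, 0.002, 0.0105, 0], [0.04, 0.02, 0.002, 0.0105, 0], [0.04, 0.027, 0.002, 0.009, 0], [0.04, 0.031, 0.002, 0.004, 0], [0.04, 0.036, 0.002, -0.005, 0], [0.04, 0.042, 0.002, -0.014, 0], [0.04, 0.05, 0.002, -0.023, 0], [0.04, 0.059, 0.002, -0.031, 0], [0.04, 0.068, 0.002, -0.037, 0], [0.04, 0.068, 0.002, -0.037, 0]]]'

```text
clock: 23.27
tcp_pos: [0.479, -0.0407, 0.0575]
ee_rot: [0.001, 0.708, 0.706, 0.001]
wrist_force: [-0.8, -1.6, 5.5]
finger_gap: 0.584
gripper_force: 22.3
```

```bash
python3 prof.py; python3 go.py .476 0 .06 0
```

```text
[ 0.4792 -0.041   0.057 ]
-0.05 [0.105, 0.106, 0.11] -0.04 [0.104, 0.107, 0.111] -0.03 [0.097, 0.137, 0.146] -0.02 [0.087, 0.092, 0.153] -0.01 [0.078, 0.082, 0.085] -0.0 [0.069, 0.073, 0.076] 0.01 [0.06, 0.064, 0.067] 0.02 [0.053, 0.055, 0.058] 0.03 [0.011, 0.048, 0.05] 0.04 [0.011, 0.012, 0.013] 0.05 [0.011, 0.012, 0.013] 0.06 [0.011, 0.012, 0.013] 0.07 [0.011, 0.012, 0.013] 0.08 [0.011, 0.012, 0.013] pos [ 0.4792 -0.041   0.057 ] yaw -0.2 shift [ 0.041  -0.0034 -0.003 ] turn -0.2 t 23.3 q [-0.23 -0.03 -0.33  1.27  0.    1.35] Rxy [[0.004, 1.0], [1.0, -0.004]] tilt -1.000
```

jog_arm --plan '[[[0.04, 0.008, 0, -0.002, 0], [0.04, 0.016, 0, -0.004, 0], [0.04, 0.024, 0, -0.006, 0], [0.04, 0.033, 0, -0.008, 0], [0.04, 0.042, 0, -0.009, 0], [0.04, 0.05, 0, -0.009, 0], [0.04, 0.058, 0, -0.008, 0], [0.04, 0.066, 0, -0.007, 0], [0.04, 0.066, 0, -0.007, 0]]]'

```text
clock: 24.07
tcp_pos: [0.4791, 0.0251, 0.0622]
ee_rot: [0.0, 0.709, 0.706, 0.001]
wrist_force: [1.4, -1.6, 4.1]
finger_gap: 0.583
gripper_force: 20.7
```

```bash
python3 prof2.py; python3 go.py .476 0 .06 0
```

```text
[0.4791 0.025  0.0622]
0.02 [0.115, 0.116, 0.117] 0.03 [0.104, 0.116, 0.138] 0.04 [0.038, 0.074, 0.157] 0.05 [0.011, 0.012, 0.022] 0.06 [0.011, 0.012, 0.013] 0.07 [0.011, 0.012, 0.013] 0.08 [0.011, 0.012, 0.013] 0.09 [0.02, 0.021, 0.022] 
face tilt deg -7.6 n 6230 face y at tcp z 0.0399
top z 0.1158 slope deg 1.2 5430 x [0.446  0.5121]
pos [0.4791 0.025  0.0622] yaw -0.3 shift [-0.025  -0.003   0.0022] turn -0.3 t 24.1 q [-0.09 -0.04 -0.33  1.28  0.    1.49] Rxy [[0.005, 1.0], [1.0, -0.005]] tilt -1.000
```

jog_arm --plan '[[[0.04, 0.004, 0, 0.001, 0], [0.04, 0.008, 0, 0.002, 0], [0.04, 0.012, 0, 0.003, 0], [0.04, 0.016, 0, 0.003, 0], [0.04, 0.018, 0, 0.003, 0]]]'

```text
clock: 24.53
tcp_pos: [0.4785, 0.042, 0.059]
ee_rot: [-0.0, 0.709, 0.705, 0.0]
wrist_force: [1.1, -2.7, 3.5]
finger_gap: 0.583
gripper_force: 17.6
```

```bash
python3 prof2.py
```

```text
[0.4784 0.0425 0.0588]
0.03 [0.112, 0.113, 0.113] 0.04 [0.112, 0.113, 0.114] 0.05 [0.028, 0.111, 0.146] 0.06 [0.011, 0.15, 0.155] 0.07 [0.011, 0.012, 0.013] 0.08 [0.011, 0.012, 0.013] 0.09 [0.02, 0.021, 0.022] 
face tilt deg -0.1 n 5064 face y at tcp z 0.0502
top z 0.1124 slope deg -3.7 5495 x [0.4455 0.5116]
```

jog_arm --plan '[[[0.04, 0, 0, 0, 0], [0.055, 0, 0, 0, 0], [0.065, 0, 0, 0, 0], [0.07, 0, 0, 0, 0], [0.07, -0.018, 0, -0.013, 0], [0.07, -0.018, 0, -0.013, 0], [0.07, -0.018, 0, -0.013, 0]]]'

```text
clock: 25.17
tcp_pos: [0.4784, 0.0236, 0.0719]
ee_rot: [-0.0, 0.71, 0.705, 0.001]
wrist_force: [-0.6, -0.3, -0.3]
finger_gap: 0.818
gripper_force: 0.0
```

```bash
python3 prof2.py; python3 go.py .4785 .0247 .073 0
```

```text
[0.478  0.024  0.0715]
-0.0 [0.111, 0.112, 0.113] 0.01 [0.111, 0.112, 0.113] 0.02 [0.112, 0.112, 0.113] 0.03 [0.112, 0.152, 0.16] 0.04 [0.111, 0.113, 0.167] 0.05 [0.017, 0.092, 0.112] 0.06 [0.011, 0.012, 0.013] 0.07 [0.011, 0.012, 0.013] 0.08 [0.011, 0.012, 0.013] 0.09 [0.02, 0.021, 0.022] 
face tilt deg -0.2 n 3983 face y at tcp z 0.0509
pos [0.478  0.024  0.0715] yaw -0.4 shift [ 0.0008  0.0005 -0.0015] turn -0.4 t 25.2 q [-0.09 -0.05 -0.31  1.3   0.    1.49] Rxy [[0.007, 1.0], [1.0, -0.007]] tilt -1.000
  return _methods._mean(a, axis=axis, dtype=dtype,
  ret = ret.dtype.type(ret / rcount)
Traceback (most recent call last):
  File "prof2.py", line 6, in <module>
    t=Q[(Q[:,2]>T[2]+.045)&(Q[:,1]<T[1]+.015)]; m=np.median(t[:,2]); t=t[abs(t[:,2]-m)<.003]; print('top z %.4f'%m,'slope deg %.1f'%np.degrees(np.arctan(np.polyfit(t[:,1],t[:,2],1)[0])),len(t), 'x',np.round(np.percentile(P[(abs(P[:,2]-m)<.003)&(abs(P[:,0]-T[0])<.035)&(abs(P[:,1]-T[1])<.03)][:,0],[1,99]),4))
                                                                                                                                                         ~~~~~~~~~~^^^^^^^^^^^^^^^^^
TypeError: expected non-empty vector for x
```

jog_arm --plan '[[[0.07, 0.0015, 0, -0.0015, 0], [0.04, 0.0015, 0, -0.0015, 0], [0.04, 0.0015, 0, -0.0015, 0], [0.04, 0.0015, 0, -0.0015, 0], [0.04, 0.0015, 0, -0.0015, 0], [0.04, 0.0015, 0, -0.04, 0], [0.04, 0.0015, 0, -0.08, 0], [0.04, 0.0015, 0, -0.12, 0], [0.04, 0.0015, 0, -0.135, 0], [0.04, 0.0015, 0, -0.135, 0]]]' --newtons 30

```text
clock: 26.05
tcp_pos: [0.4811, 0.025, 0.2123]
ee_rot: [0.004, 0.709, 0.705, 0.003]
wrist_force: [0.4, 0.4, -1.0]
finger_gap: 0.584
gripper_force: 32.4
```

jog_arm --plan '[[[0.04, 0.04, 0.02, 0, 0], [0.04, 0.08, 0.04, 0, 0], [0.04, 0.12, 0.06, 0, 0], [0.04, 0.157, 0.076, 0, 0], [0.04, 0.157, 0.076, 0, 0], [0.04, 0.157, 0.076, 0, 0], [0.04, 0.157, 0.076, 0, 0]]]'

```text
clock: 26.63
tcp_pos: [0.554, 0.1816, 0.2045]
ee_rot: [-0.001, 0.709, 0.705, -0.002]
wrist_force: [-0.2, -0.2, -1.7]
finger_gap: 0.586
gripper_force: 32.5
```

```bash
python3 prof.py; python3 go.py .554 .1826 .093 0
```

```text
[0.5541 0.1809 0.2053]
pos [0.5541 0.1809 0.2053] yaw -0.3 shift [0.0019 0.0002 0.1123] turn -0.3 t 26.7 q [ 0.2   0.2   0.21  1.59 -0.    1.78] Rxy [[0.006, 1.0], [1.0, -0.006]] tilt -1.000
```

jog_arm --plan '[[[0.04, 0.0016, 0, 0.015, 0], [0.04, 0.0016, 0, 0.03, 0], [0.04, 0.0016, 0, 0.045, 0], [0.04, 0.0016, 0, 0.06, 0], [0.04, 0.0016, 0, 0.075, 0], [0.04, 0.0016, 0, 0.09, 0], [0.04, 0.0016, 0, 0.1, 0], [0.04, 0.0016, 0, 0.107, 0], [0.04, 0.0016, 0, 0.109, 0], [0.04, 0.0016, 0, 0.109, 0]]]'

```text
clock: 27.52
tcp_pos: [0.5548, 0.1826, 0.0976]
ee_rot: [-0.0, 0.71, 0.705, -0.0]
wrist_force: [-0.2, 0.2, -1.2]
finger_gap: 0.578
gripper_force: 32.5
```

jog_arm --plan '[[[0.04, 0, 0, 0.002, 0], [0.04, 0, 0, 0.003, 0], [0.056, 0, 0, 0.003, 0], [0.065, 0, 0, 0.003, 0], [0.07, 0, 0, 0.003, 0], [0.07, 0, 0, -0.03, 0], [0.07, 0, 0, -0.07, 0], [0.07, 0, 0, -0.11, 0], [0.07, 0, 0, -0.13, 0], [0.07, 0, 0, -0.13, 0]]]' --newtons 20

```text
clock: 28.35
tcp_pos: [0.5585, 0.1841, 0.2361]
ee_rot: [0.004, 0.709, 0.705, 0.006]
wrist_force: [0.7, -0.2, 0.7]
finger_gap: 0.819
gripper_force: 0.0
```

```bash
cat > placed.py <<'E'
from h import *
import sys
X=float(sys.argv[1]) if len(sys.argv)>1 else .555
for cam in ['wrist','top']:
    c=shot(cam); P,_=pts(c,np.ones(c['z_map'].shape,bool))
    for i,y in enumerate((.0976,.1826,.2676,.3526)):
        k=(abs(P[:,0]-X)<.04)&(abs(P[:,1]-y)<.041)&(P[:,2]>.127)&(P[:,2]<.145)
        if k.sum()>20: print(cam,i+1,rect(P[k]),np.round(np.percentile(P[k,2],[5,50,95]),4))
E
python3 placed.py; python3 jars.py; python3 go.py .47 -.40 .22 94
```

```text
wrist 2 [557.  183.4  50.4  50.2  89.5] [0.1329 0.1342 0.1354]
wrist 3 [ 5.564e+02  2.687e+02  5.010e+01  4.960e+01 -3.000e-01] [0.133  0.1343 0.1355]
top 2 [ 5.553e+02  1.835e+02  5.050e+01  5.050e+01 -1.000e-01] [0.1312 0.1352 0.1381]
top 3 [544.2 274.   41.3  29.5  88.7] [0.1329 0.1354 0.1378]
top jar [ 460.3 -436.    99.7   52.3    4.2] [71. 80. 91.]
pos [0.5542 0.1831 0.2256] yaw -0.3 shift [-0.5836 -0.0807  0.0064] turn -94.3 t 28.6 q [ 0.2   0.21  0.26  1.63 -0.    1.78] Rxy [[0.006, 1.0], [1.0, -0.006]] tilt -1.000
```

jog_arm --plan '[[[0.07, -0.583, -0.081, 0, -94.3], [0.07, -0.583, -0.081, 0, -94.3], [0.07, -0.583, -0.081, 0, -94.3], [0.07, -0.583, -0.081, 0, -94.3], [0.07, -0.583, -0.081, 0, -94.3], [0.07, -0.583, -0.081, 0, -94.3], [0.07, -0.583, -0.081, 0, -94.3], [0.07, -0.583, -0.081, 0, -94.3], [0.07, -0.583, -0.081, 0, -94.3], [0.07, -0.583, -0.081, 0, -94.3]]]'

```text
clock: 29.48
tcp_pos: [0.5003, -0.1934, 0.2262]
ee_rot: [-0.001, 0.215, 0.977, 0.0]
wrist_force: [0.4, -0.1, -0.4]
finger_gap: 0.817
gripper_force: 0.0
```

```bash
python3 go.py .49 -.42 .22 94
```

```text
pos [ 0.5003 -0.1934  0.2262] yaw 65.2 shift [-0.0859 -0.2099  0.0059] turn -28.8 t 29.5 q [-0.49  0.08  0.12  1.62  0.   -0.06] Rxy [[-0.908, 0.42], [0.42, 0.908]] tilt -1.000
```

jog_arm --plan '[[[0.07, -0.086, -0.21, 0, -28.8], [0.07, -0.086, -0.21, 0, -28.8], [0.07, -0.086, -0.21, 0, -28.8], [0.07, -0.086, -0.21, 0, -28.8], [0.07, -0.086, -0.21, 0, -28.8], [0.07, -0.086, -0.21, 0, -28.8], [0.07, -0.086, -0.21, 0, -28.8], [0.07, -0.086, -0.21, 0, -28.8]]]'

```text
clock: 30.15
tcp_pos: [0.489, -0.4195, 0.2252]
ee_rot: [-0.001, -0.03, 1.0, 0.002]
wrist_force: [-0.1, 1.5, 0.1]
finger_gap: 0.817
gripper_force: 0.0
```

```bash
python3 jars.py;python3 go.py .4949 -.4335 .1 94.4
```

```text
top jar [ 460.5 -435.6  100.    52.7    4.7] [64.5 73.  85. ]
top jar [ 367.5 -273.1  100.3   51.5   63.6] [ 25.  27. 108.]
pos [ 0.4904 -0.4172  0.2279] yaw 93.7 shift [-0.0034 -0.0166  0.1278] turn -0.7 t 30.4 q [-0.81  0.37  0.47  1.67  0.   -0.87] Rxy [[-0.998, -0.065], [-0.065, 0.998]] tilt -1.000
```

```bash
python3 - <<'E'
from h import *
c=shot('wrist')
for d in env.masks_of('jar1','wrist'):
    Q,cl=pts(c,d['mask']); kk=(Q[:,2]>.046)&(Q[:,2]<.056); print(round(d['score'],2),np.round(d['xy']),kk.sum(),rect(Q[kk]) if kk.sum()>20 else '',np.median(cl,0))
P,col=pts(c,np.ones(c['z_map'].shape,bool)); k=(abs(P[:,0]-.47)<.08)&(abs(P[:,1]+.435)<.06)&(P[:,2]>.046)&(P[:,2]<.056); print(rect(P[k]),k.sum(),np.median(P[k,2]))
E
```

```text
0.94 [263. 152.] 5419 [ 462.3 -437.5  100.2   51.5    4.3] [ 85. 115. 163.]
0.65 [344. 247.] 2665 [ 576.  -330.7  100.2   51.3   27.1] [ 58. 113.  38.]
0.65 [549.  52.] 0  [ 20.  23. 113.]
[ 482.9 -430.3  150.5   69.7   17. ] 5430 0.05033496560108981
```

jog_arm --plan '[[[0.07, -0.0036, -0.018, 0.04, -0.7], [0.07, -0.0036, -0.018, 0.08, -0.7], [0.07, -0.0036, -0.018, 0.12, -0.7], [0.07, -0.0036, -0.018, 0.16, -0.7], [0.07, -0.0036, -0.018, 0.19, -0.7], [0.07, -0.0036, -0.018, 0.2, -0.7], [0.07, -0.0036, -0.018, 0.2, -0.7], [0.07, -0.0036, -0.018, 0.2, -0.7]]]'

```text
clock: 31.12
tcp_pos: [0.4954, -0.4364, 0.0291]
ee_rot: [0.0, -0.038, 0.999, -0.0]
wrist_force: [0.4, 0.5, 0.2]
finger_gap: 0.816
gripper_force: 0.0
```

```bash
python3 go.py .4952 -.435 .003 94.3
```

```text
pos [ 0.4954 -0.4364  0.0291] yaw 94.4 shift [0.0001 0.0014 0.0261] turn 0.1 t 31.1 q [-0.82  0.44  0.16  1.29  0.   -0.9 ] Rxy [[-0.997, -0.076], [-0.076, 0.997]] tilt -1.000
```

jog_arm --plan '[[[0.07, 0, 0.0014, 0.026, 0], [0.07, 0, 0.0014, 0.026, 0], [0.07, 0, 0.0014, 0.026, 0], [0.04, 0, 0.0014, 0.026, 0], [0.04, 0, 0.0014, 0.026, 0], [0.04, 0, 0.0014, 0.026, 0], [0.04, 0, 0.0014, 0.026, 0], [0.04, 0, 0.0014, 0, 0], [0.04, 0, 0.0014, -0.03, 0], [0.04, 0, 0.0014, -0.06, 0]]]'

```text
clock: 31.95
tcp_pos: [0.4938, -0.4343, 0.0874]
ee_rot: [-0.001, -0.038, 0.999, 0.001]
wrist_force: [0.4, -0.7, -2.7]
finger_gap: 0.587
gripper_force: 23.0
```

```bash
python3 go.py .476 -.11 .085 0
```

```text
pos [ 0.4938 -0.4343  0.0874] yaw 94.3 shift [-0.0068  0.3247  0.0032] turn 94.3 t 31.9 q [-0.82  0.41  0.24  1.4  -0.   -0.9 ] Rxy [[-0.997, -0.076], [-0.076, 0.997]] tilt -1.000
```

jog_arm --plan '[[[0.04, -0.007, 0.323, 0, 94.3], [0.04, -0.007, 0.323, 0, 94.3], [0.04, -0.007, 0.323, 0, 94.3], [0.04, -0.007, 0.323, 0, 94.3], [0.04, -0.007, 0.323, 0, 94.3], [0.04, -0.007, 0.323, 0, 94.3], [0.04, -0.007, 0.323, 0, 94.3], [0.04, -0.007, 0.323, 0, 94.3], [0.04, -0.007, 0.323, 0, 94.3], [0.04, -0.007, 0.323, 0, 94.3]]]'

```text
clock: 32.78
tcp_pos: [0.4769, -0.1102, 0.088]
ee_rot: [-0.0, 0.546, 0.838, -0.0]
wrist_force: [0.3, -0.2, -1.7]
finger_gap: 0.587
gripper_force: 23.2
```

```bash
python3 go.py .476 -.11 .03 0
```

```text
pos [ 0.4769 -0.1102  0.088 ] yaw 23.8 shift [ 0.0005 -0.0007  0.058 ] turn 23.8 t 32.8 q [-0.36 -0.03 -0.26  1.34 -0.    0.79] Rxy [[-0.404, 0.915], [0.915, 0.404]] tilt -1.000
```

jog_arm --plan '[[[0.04, 0, 0, 0.02, 23.8], [0.04, 0, 0, 0.04, 23.8], [0.04, 0, 0, 0.06, 23.8], [0.04, 0, 0, 0.072, 23.8], [0.04, 0, 0, 0.072, 23.8], [0.04, 0, 0, 0.072, 23.8]]]'

```text
clock: 33.28
tcp_pos: [0.4763, -0.1123, 0.0152]
ee_rot: [-0.001, 0.706, 0.709, -0.001]
wrist_force: [1.1, -0.2, -2.2]
finger_gap: 0.588
gripper_force: 23.2
```

```bash
python3 prof.py; python3 go.py .476 -.098 .006 0
```

```text
[ 0.4775 -0.1127  0.0164]
-0.12 [0.059, 0.06, 0.061] -0.11 [0.06, 0.061, 0.062] -0.1 [0.06, 0.096, 0.103] -0.09 [0.06, 0.061, 0.111] -0.08 [0.06, 0.061, 0.062] -0.07 [0.06, 0.061, 0.062] -0.06 [0.059, 0.06, 0.061] -0.05 [0.059, 0.06, 0.062] -0.04 [0.06, 0.061, 0.062] -0.03 [0.06, 0.061, 0.062] -0.02 [-0.001, 0.0, 0.001] -0.01 [-0.001, 0.0, 0.001] -0.0 [-0.001, 0.001, 0.01] pos [ 0.4775 -0.1127  0.0164] yaw 0.2 shift [ 0.0147 -0.0014  0.0104] turn 0.2 t 33.3 q [-0.37  0.03 -0.36  1.19 -0.    1.2 ] Rxy [[-0.004, 1.0], [1.0, 0.004]] tilt -1.000
```

jog_arm --plan '[[[0.04, 0.011, 0, 0.0085, 0], [0.04, 0.023, 0, 0.0085, 0], [0.04, 0.03, 0, 0.007, 0], [0.04, 0.034, 0, 0.002, 0], [0.04, 0.039, 0, -0.007, 0], [0.04, 0.045, 0, -0.016, 0], [0.04, 0.053, 0, -0.025, 0], [0.04, 0.062, 0, -0.033, 0], [0.04, 0.071, 0, -0.039, 0], [0.04, 0.071, 0, -0.039, 0]]]'

```text
clock: 34.17
tcp_pos: [0.4789, -0.0404, 0.0578]
ee_rot: [0.002, 0.705, 0.709, 0.001]
wrist_force: [-0.6, -2.3, 4.7]
finger_gap: 0.582
gripper_force: 21.9
```

```bash
python3 prof.py
```

```text
[ 0.4789 -0.0407  0.0573]
-0.07 [0.085, 0.086, 0.087] -0.06 [0.096, 0.097, 0.098] -0.05 [0.103, 0.104, 0.108] -0.04 [0.102, 0.105, 0.109] -0.03 [0.094, 0.137, 0.146] -0.02 [0.084, 0.089, 0.153] -0.01 [0.075, 0.079, 0.082] -0.0 [0.065, 0.069, 0.073] 0.01 [0.056, 0.06, 0.063] 0.02 [0.047, 0.051, 0.054] 0.03 [0.011, 0.013, 0.046] 0.04 [0.011, 0.012, 0.013] 0.05 [0.011, 0.012, 0.013] 0.06 [0.011, 0.012, 0.013] 0.07 [0.011, 0.012, 0.013] 0.08 [0.011, 0.012, 0.013]
```

Same state as with the second jar; continue the arc and the drag.

jog_arm --plan '[[[0.04, 0.008, 0, -0.002, 0], [0.04, 0.016, 0, -0.004, 0], [0.04, 0.024, 0, -0.006, 0], [0.04, 0.033, 0, -0.008, 0], [0.04, 0.042, 0, -0.009, 0], [0.04, 0.05, 0, -0.009, 0], [0.04, 0.058, 0, -0.008, 0], [0.04, 0.066, 0, -0.007, 0], [0.04, 0.074, 0, -0.006, 0], [0.04, 0.078, 0, -0.005, 0]]]'

```text
clock: 35.05
tcp_pos: [0.4765, 0.0367, 0.0606]
ee_rot: [0.001, 0.706, 0.708, -0.001]
wrist_force: [-1.6, -6.9, 13.6]
finger_gap: 0.584
gripper_force: 21.6
```

```bash
python3 prof2.py
```

```text
[0.4765 0.0372 0.0606]
0.03 [0.112, 0.113, 0.114] 0.04 [0.112, 0.113, 0.114] 0.05 [0.021, 0.112, 0.148] 0.06 [0.011, 0.012, 0.156] 0.07 [0.011, 0.012, 0.013] 0.08 [0.011, 0.012, 0.013] 0.09 [0.02, 0.021, 0.022] 
face tilt deg 3.3 n 4316 face y at tcp z 0.0475
top z 0.1125 slope deg -4.7 7416 x [0.4438 0.5092]
```

jog_arm --plan '[[[0.04, 0, 0, -0.001, 0], [0.04, 0, 0, -0.001, 0], [0.055, 0, 0, -0.001, 0], [0.065, 0, 0, -0.001, 0], [0.07, 0, 0, -0.001, 0], [0.07, -0.015, 0, -0.012, 0], [0.07, -0.015, 0, -0.012, 0], [0.07, -0.015, 0, -0.012, 0]]]'

```text
clock: 35.77
tcp_pos: [0.4769, 0.0215, 0.0717]
ee_rot: [-0.0, 0.707, 0.708, 0.0]
wrist_force: [0.7, 0.1, 0.5]
finger_gap: 0.819
gripper_force: 0.0
```

```bash
python3 prof2.py 2>/dev/null; python3 go.py .4785 .0247 .073 0
```

```text
[0.4766 0.0218 0.0714]
-0.0 [0.111, 0.112, 0.113] 0.01 [0.112, 0.112, 0.113] 0.02 [0.112, 0.113, 0.113] 0.03 [0.112, 0.153, 0.16] 0.04 [0.111, 0.112, 0.167] 0.05 [0.011, 0.016, 0.093] 0.06 [0.011, 0.012, 0.013] 0.07 [0.011, 0.012, 0.013] 0.08 [0.011, 0.012, 0.013] 0.09 [0.02, 0.021, 0.022] 
face tilt deg -0.4 n 4205 face y at tcp z 0.0457
pos [0.4766 0.0218 0.0714] yaw 0.1 shift [ 0.0029  0.0019 -0.0016] turn 0.1 t 35.8 q [-0.1  -0.05 -0.32  1.3   0.    1.47] Rxy [[-0.002, 1.0], [1.0, 0.002]] tilt -1.000
```

jog_arm --plan '[[[0.07, -0.0015, 0, -0.0015, 0], [0.07, -0.0015, 0, -0.0015, 0], [0.04, -0.0015, 0, -0.0015, 0], [0.04, -0.0015, 0, -0.0015, 0], [0.04, -0.0015, 0, -0.0015, 0], [0.04, -0.0015, 0, -0.0015, 0], [0.04, -0.0015, 0, -0.04, 0], [0.04, -0.0015, 0, -0.08, 0], [0.04, -0.0015, 0, -0.12, 0], [0.04, -0.0015, 0, -0.135, 0]]]' --newtons 30

```text
clock: 36.65
tcp_pos: [0.479, 0.0198, 0.2125]
ee_rot: [0.003, 0.706, 0.708, 0.003]
wrist_force: [0.6, 0.3, -0.4]
finger_gap: 0.578
gripper_force: 32.6
```

jog_arm --plan '[[[0.04, 0, 0, 0, 0], [0.04, 0.03, 0.03, 0, 0], [0.04, 0.06, 0.06, 0, 0], [0.04, 0.077, 0.077, 0, 0], [0.04, 0.077, 0.077, 0, 0], [0.04, 0.077, 0.077, 0, 0], [0.04, 0.077, 0.077, 0, 0]]]'

```text
clock: 37.23
tcp_pos: [0.5524, 0.0969, 0.2047]
ee_rot: [-0.001, 0.706, 0.708, -0.002]
wrist_force: [0.4, -1.2, -2.0]
finger_gap: 0.579
gripper_force: 32.7
```

```bash
python3 go.py .5535 .0975 .095 0
```

```text
pos [0.5524 0.0969 0.2047] yaw 0.2 shift [0.0007 0.0016 0.1097] turn 0.2 t 37.2 q [ 0.05  0.14  0.15  1.58 -0.    1.62] Rxy [[-0.003, 1.0], [1.0, 0.003]] tilt -1.000
```

jog_arm --plan '[[[0.04, 0.0007, 0.001, 0.015, 0], [0.04, 0.0007, 0.001, 0.03, 0], [0.04, 0.0007, 0.001, 0.045, 0], [0.04, 0.0007, 0.001, 0.06, 0], [0.04, 0.0007, 0.001, 0.075, 0], [0.04, 0.0007, 0.001, 0.09, 0], [0.04, 0.0007, 0.001, 0.1, 0], [0.04, 0.0007, 0.001, 0.107, 0], [0.04, 0.0007, 0.001, 0.109, 0], [0.04, 0.0007, 0.001, 0.109, 0]]]'

```text
clock: 38.07
tcp_pos: [0.5541, 0.0975, 0.0975]
ee_rot: [-0.0, 0.706, 0.708, -0.0]
wrist_force: [-0.6, 0.1, -1.7]
finger_gap: 0.576
gripper_force: 32.8
```

jog_arm --plan '[[[0.04, 0, 0, 0.002, 0], [0.04, 0, 0, 0.003, 0], [0.056, 0, 0, 0.003, 0], [0.065, 0, 0, 0.003, 0], [0.07, 0, 0, 0.003, 0], [0.07, 0, 0, -0.03, 0], [0.07, 0, 0, -0.07, 0], [0.07, 0, 0, -0.11, 0], [0.07, 0, 0, -0.13, 0], [0.07, 0, 0, -0.13, 0]]]'

```text
clock: 38.9
tcp_pos: [0.5581, 0.0981, 0.236]
ee_rot: [0.005, 0.706, 0.708, 0.005]
wrist_force: [1.0, 0.2, 1.4]
finger_gap: 0.821
gripper_force: 0.0
```

```bash
python3 placed.py; python3 go.py .437 .225 .23 0; python3 - <<'E'
from h import *
c=shot('top'); P,col=pts(c,np.ones(c['z_map'].shape,bool))
k=(P[:,1]>.12)&(P[:,1]<.33)&(P[:,2]>.08)&(P[:,2]<.1)&(P[:,0]<.5)&(P[:,0]>.4)&(col.max(1)<90);print('handle',k.sum(),rect(P[k]))
cv2.imwrite('pics/top9.png',cv2.resize(c['img'][60:360,60:520],(800,522),interpolation=3))
E
```

```text
wrist 1 [555.5  98.8  50.1  49.9  89.9] [0.1329 0.1342 0.1354]
wrist 2 [ 5.570e+02  1.833e+02  5.020e+01  5.010e+01 -3.000e-01] [0.133  0.1343 0.1355]
top 1 [554.   90.7  50.   34.5  -0.9] [0.1321 0.1351 0.138 ]
pos [0.5559 0.0979 0.23  ] yaw 0.2 shift [ 0.1274 -0.1186 -0.0005] turn 0.2 t 39.0 q [ 0.06  0.15  0.2   1.62 -0.    1.62] Rxy [[-0.003, 1.0], [1.0, 0.003]] tilt -1.000
handle 0 [0. 0. 0. 0. 0.]
```

View pics/top9.png

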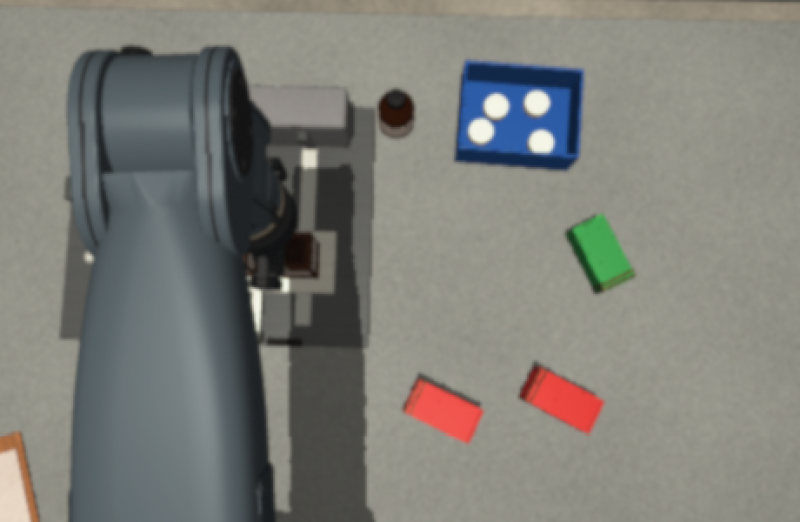

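jog_arm --plan '[[[0.06, 0.03, -0.03, 0, 0], [0.06, 0.06, -0.06, 0, 0], [0.06, 0.09, -0.09, 0, 0], [0.06, 0.127, -0.118, 0, 0], [0.06, 0.127, -0.118, 0.03, 0], [0.06, 0.127, -0.118, 0.06, 0], [0.06, 0.127, -0.118, 0.09, 0], [0.06, 0.127, -0.118, 0.12, 0], [0.06, 0.127, -0.118, 0.12, 0], [0.06, 0.127, -0.118, 0.12, 0]]]' --newtons 60

```text
clock: 39.88
tcp_pos: [0.4331, 0.2234, 0.1042]
ee_rot: [-0.002, 0.706, 0.708, -0.004]
wrist_force: [-0.6, -0.1, -0.2]
finger_gap: 0.699
gripper_force: 0.0
```

```bash
python3 go.py .437 .225 .067 0;python3 - <<'E'
from h import *
c=shot('wrist'); P,col=pts(c,np.ones(c['z_map'].shape,bool))
k=(abs(P[:,1]-.24)<.06)&(P[:,2]>.088)&(P[:,2]<.097)&(P[:,0]<.5)&(P[:,0]>.4);print('handle',k.sum(),np.round(np.percentile(P[k],[2,98],0),4))
E
```

```text
pos [0.4331 0.2234 0.1042] yaw 0.2 shift [0.0017 0.0042 0.0372] turn 0.2 t 39.9 q [ 0.34 -0.03 -0.23  1.38 -0.    1.91] Rxy [[-0.003, 1.0], [1.0, 0.003]] tilt -1.000
handle 5281 [[0.4321 0.1834 0.0903]
 [0.4434 0.2942 0.0942]]
```

jog_arm --plan '[[[0.06, 0.0017, 0.003, 0.015, 0], [0.06, 0.0017, 0.003, 0.03, 0], [0.06, 0.0017, 0.003, 0.036, 0], [0.06, 0.0017, 0.003, 0.036, 0], [0.0, 0.0017, 0.003, 0.036, 0], [0.0, 0.0017, 0.003, 0.036, 0], [0.0, 0.0017, 0.003, 0.036, 0], [0.0, 0.0017, 0.003, 0.036, 0], [0.0, 0.0017, 0.003, 0.036, 0], [0.0, 0.0017, 0.003, 0.036, 0]]]'

```text
clock: 40.77
tcp_pos: [0.44, 0.2265, 0.0732]
ee_rot: [0.0, 0.706, 0.708, 0.001]
wrist_force: [-1.8, -0.5, 5.9]
finger_gap: 0.124
gripper_force: 59.8
```

jog_arm --plan '[[[0.0, 0, 0.004, 0, 0], [0.0, 0, 0.01, 0, 0], [0.0, 0, 0.017, 0, 0], [0.0, 0, 0.025, 0, 0], [0.0, 0, 0.033, 0, 0], [0.0, 0, 0.041, 0, 0], [0.0, 0, 0.049, 0, 0], [0.0, 0, 0.056, 0, 0], [0.0, 0, 0.062, 0, 0], [0.0, 0, 0.066, 0, 0]]]'

```text
clock: 41.6
tcp_pos: [0.5066, 0.2264, 0.0732]
ee_rot: [0.001, 0.706, 0.708, 0.001]
wrist_force: [-2.4, -0.2, 5.5]
finger_gap: 0.123
gripper_force: 59.9
```

jog_arm --plan '[[[0.0, 0, 0.005, 0, 0], [0.0, 0, 0.01, 0, 0], [0.0, 0, 0.015, 0, 0], [0.0, 0, 0.02, 0, 0], [0.0, 0, 0.025, 0, 0], [0.0, 0, 0.03, 0, 0], [0.0, 0, 0.035, 0, 0], [0.0, 0, 0.039, 0, 0], [0.0, 0, 0.043, 0, 0], [0.0, 0, 0.043, 0, 0]]]'

```text
clock: 42.43
tcp_pos: [0.5468, 0.2264, 0.0733]
ee_rot: [-0.001, 0.706, 0.708, -0.001]
wrist_force: [-6.9, -1.7, 10.1]
finger_gap: 0.128
gripper_force: 60.7
```

jog_arm --plan '[[[0.0, 0, 0.001, 0, 0], [0.03, 0, 0, 0, 0], [0.05, 0, 0, 0, 0], [0.06, 0, 0, 0, 0], [0.06, 0, 0, 0, 0], [0.06, 0, 0, -0.03, 0], [0.06, 0, 0, -0.07, 0], [0.06, 0, 0, -0.11, 0], [0.06, 0, 0, -0.15, 0], [0.06, 0, 0, -0.15, 0]]]'

```text
clock: 43.27
tcp_pos: [0.5525, 0.2277, 0.2323]
ee_rot: [0.004, 0.706, 0.708, 0.007]
wrist_force: [0.0, 0.0, 1.4]
finger_gap: 0.701
gripper_force: 0.0
```

jog_arm --plan '[[[0.06, 0, -0.04, 0, 0], [0.06, 0, -0.08, 0, 0], [0.06, 0, -0.12, 0, 0], [0.06, 0, -0.16, 0, 0], [0.06, 0, -0.2, 0, 0], [0.06, 0, -0.2, 0, 0], [0.06, 0, -0.2, 0, 0]]]'

```text
clock: 43.85
tcp_pos: [0.3469, 0.2261, 0.2216]
ee_rot: [0.0, 0.705, 0.709, 0.0]
wrist_force: [-0.3, -0.0, 0.4]
finger_gap: 0.699
gripper_force: 0.0
```

```bash
python3 placed.py .664; python3 - <<'E'
from h import *
for cam in ('wrist','top'):
    c=shot(cam); P,col=pts(c,np.ones(c['z_map'].shape,bool))
    k=(abs(P[:,1]-.225)<.065)&(P[:,2]>.088)&(P[:,2]<.097)&(P[:,0]<.6)&(P[:,0]>.48);print('handle x',k.sum(),np.round(np.percentile(P[k,0],[2,98]),4) if k.sum() else '')
    cv2.imwrite(f'pics/{cam}_end.png',c['img'])
print(env.get_state()['clock'],env.get_state()['tcp_pos'])
E
```

```text
top 1 [6.633e+02 9.880e+01 5.090e+01 5.010e+01 4.000e-01] [0.1322 0.1352 0.1379]
top 2 [664.5 183.5  50.8  50.1 -89.9] [0.1308 0.1349 0.1379]
top 3 [664.3 268.7  51.   50.6  89.3] [0.1316 0.1349 0.138 ]
handle x 2474 [0.5406 0.5518]
handle x 269 [0.5397 0.5513]
44.05 [0.34965228 0.22611067 0.22192275]
```

View pics/wrist_end.png

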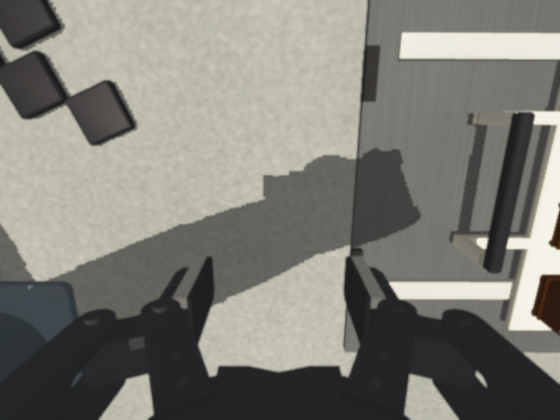

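```bash
python3 -c "
from bench import env
print(env.finish_job())"
```

```text
the job is handed in; nothing more can be done
None
```

I handed the job in after 44 s: all three amber jars found on the bench stand upside down on pegs 1–3, the carriage measured about 110 mm in (home in its catch), and the capped bottle, the bin and the red and green jars were left alone; the hand-in gave no verdict.

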